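# Tighten the torch clamp screw

## Robot

A 6-joint arm with a two-finger parallel gripper is mounted at the origin on the work surface. World frame = base frame: x ahead of the robot, y to its left, z up, the work surface at z = 0. Lengths are in m, angles in rad, forces in N, time in s.
With the tool pointing down it reaches from about 0.3 to 0.775 m from the base axis. Payload 14.6 kg.
Tool frame: the origin (TCP) lies midway between the tips of the shut fingers; the grasp point (between the pads) lies 19 mm behind it (ctrl.pinch_z is the distance from the TCP to the grasp point, in m); z points along the fingers, y is the line along which they close (so a half turn about z gives the same grasp; the last joint's range is limited). The gripper opens to 94 mm and grips with 3 to 60 N. Pads are 16 mm wide; open, the fingers measure 119 mm over their backs; the gripper's body (75 mm by 177 mm) begins 78 mm behind the grasp point.
Start: joints at [1.243, 0.3, 1.521, -0, 1.321, -0.067], TCP at [0.142, 0.531, 0.205] pointing down, gripper open.
Joint ranges: [-3.03, 3.03], [-0.79, 2.21], [0.23, 2.52], [-1.04, 4.18], [0, 3.07], [-2.55, 2.55]. Speed limits (rad/s): [2.22, 2.22, 2.57, 3.14, 3.14, 3.14].

## Interface

Orientations are given as [roll, pitch, yaw] about the fixed x, y, z axes, in that order (R = Rz(yaw) Ry(pitch) Rx(roll)).
In Python, from station import ctrl gives the robot as it stands.
- The arm moves only by the tool jog_arm, never from a script. Its argument "motion" is a list of rows, each a list of 7 numbers: the shift along the tool's x, y, z in m, then the turn, a rotation vector about the tool's x, y, z in rad, then the opening, from -1 (shut) to 1 (fully open). In form: [[tx, ty, tz, rx, ry, rz, gripper], ...]. A call has 1 to 5 rows; each row shifts and turns the commanded pose from where the row before left it, along the tool's axes as they then stand; what a row does not reach is not made up. A row lasts 1/10 s, in which the tool goes at most 50 mm and 8.59 degrees, less where a joint would pass 70% of its speed; a pose out of reach is approached as far as the arm can. A call is refused whole if a number of a shift passes 0.05 or a number of a turn 0.15, either way. A call with a gripper value outside its range is refused whole. The fingers move at their own pace and stop on an object; "squeeze" is the grip in N (left out, the last holds). Time passes only in rows, so rows that do not move let the fingers close. It gives the time, the measured TCP pose, the force, the opening and the grip force at its end, in the units of the state.
- ctrl.get_obs(): the state, without advancing time (a new reading comes with each control period).
- ctrl.camera(name): name is "side" or "top" or "wrist"; returns the picture (480x640x3 uint8, red, green, blue); there is no depth.
- ctrl.camera_model(name): a dict with "intrinsics" (3x3 intrinsics, pixels), "k1" (the pictures are not rectified: a ray, as slopes to the right and down, at radius r is drawn at 1 + k1 r^2 times it, then the intrinsics apply), "rvec" (rotation vector, rad) and "tvec" (3), from world to camera coordinates, as OpenCV has them. Camera axes: x right, y down, z forward; pixel columns grow to the right and rows downward; lengths in m; the calibration is good to about 2 mm. A picture is of the moment at which its call begins: read the wrist's pose just before it. camera_model takes no time and is no camera call; for the wrist camera it gives the pose at the moment of the call.
- ctrl.hand_in(): hands the job in; it is judged then, once.
The state is a dict: "time_s": time; "qpos": joint angles; "joint_vel": joint speeds; "tau": joint torques, N m; "ee_pos": TCP position; "eef_rot": TCP orientation; "force": force on the tool from outside, world axes, zero at the start; "moment": the same for the moment, N m; "grip_width": finger opening in m; "grip_force": force on a finger pad.
Only numpy, scipy, OpenCV 4.12 (cv2) and the standard library are available. Lean on these libraries where they do the work, as an engineer would, in place of code of your own. Each camera call takes 0.05 s, during which the arm holds its last target. There are 200 camera calls.

## Task

The bench torch's clamp has worked loose. Take the orange flat driver from its wooden stand, seat its blade in the slot of the brass clamp screw and turn the screw clockwise until it comes up tight at its stop, keeping the blade seated whenever the screw turns and not forcing it. Then put the driver back upright in its stand and let go, leaving the other things on the bench where they are.

Things in the scene. Friction and masses are not known exactly. Their poses are not given: they have to be found in the camera images.
- driver: Loose flat driver, 132 mm long, about 90 g. Origin at the middle of the blade's end edge; z runs from blade to handle. Blade 12 mm wide along y, 2.4 mm thick along x, 14 mm long; then a 7 mm round shaft; a round steel guard 30 mm across at z = 62 to 68 mm; then the handle. At the start it stands blade down in the stand, guard resting on the block.
- driver_handle (a point): Middle of the driver's orange handle, on its axis, 98 mm from the blade's end; same axes as the driver. The handle is 22 x 22 mm square, flats square to x and y, from z = 68 to 128 mm of the driver, with a 4 mm black cap on its end.
- stand: Fixed light wood block 80 x 70 mm, 70 mm high, with one round upright hole 19 mm across through its middle. Origin at the centre of its underside.
- stand_mouth (a point): Centre of the stand's hole at the block's top face, 70 mm above the bench; z up.
- torch: Fixed cold bench torch: round green foot 116 mm across, dark pillar, grey clamp block holding a steel barrel 30 mm thick. Origin under the foot's centre; x is the barrel's heading. The barrel rises 0.45 rad above level towards +x, its axis passing 105 mm above the origin.
- clamp: The torch's grey clamp block, 44 x 50 x 46 mm, part of the torch. Origin at its centre on the barrel's axis; x along the barrel, up and forward; z along the screw's axis, the head's face 34 mm out. Red and teal gas knobs stick out sideways 58 mm behind; a black graphite pad lies on a brass plate on the barrel, 38 to 98 mm in front, its top 8 mm below the level of the screw head's face.
- screw_face (a point): Centre of the outer face of the clamp screw's brass head (24 mm across, 11 mm high). z: screw axis, outward, leaning 0.45 rad from vertical to the torch's -x; x as the clamp's. A slot 4.4 mm wide, 5 mm deep crosses the head through its centre, open at both ends. Its angle is not measured: at the start within 30 degrees of this x, either way; look or feel for it.
- screw (a joint): Turn of the clamp screw, rad; grows clockwise as seen looking onto the head. Starts between 0.1 and 1.0; hard stop, fully tight, at 2.0. It needs about 0.07 N m to turn and stays where it is left.
- jar: Bystander: grey jar with a white cap, 48 mm across, 80 mm high; origin under its centre.
- tumbler: Bystander: glass 66 mm across with coloured glass rods in it, 170 mm high over all; origin under its centre.
- bead_tray: Bystander: white divided tray of beads, 110 x 150 x 28 mm; origin under its centre.
- paddle: Bystander: black graphite paddle with a wooden handle, 200 mm long, lying flat; origin near its middle, x along it.
- file: Bystander: wooden-handled tool 200 mm long, lying flat.
- brush: Bystander: brush 170 mm long, lying flat.
There are look-alikes about, which are no part of the job. Several things have the shape of the stand; the one meant has the colours described above.

How it is judged:
By the outcome, as a careful person would: the job done as asked, in the order asked, and still so for the second after the job is handed in, with the robot touching nothing.
It also fails if it takes over 67 s, if anything falls off the work surface, if the arm or the gripper's body presses on something with over 40 N, if the wrist force passes 120 N, or if a joint passes its speed limit or range.

## Working session

There is one attempt and no reset: what is moved stays moved. The work goes in short steps, Python scripts to look and compute and a tool call to move; the robot and the scene stay as the last step left them, time stands still between calls to the robot, and variables do not carry over. Pictures are saved under pics/ and viewed, at most 10 in all, crops included, and the job is handed in when it is done.

Besides the shell and the picture viewer there is one more tool, called after "Call:" as name(argument=value, ...), one argument or row to a line, values as JSON. jog_arm: Moves the arm, as the interface text tells. Its arguments: {"type":"object","properties":{"motion":{"type":"array"},"squeeze":{"type":"number"}},"required":["motion"]}

```bash
mkdir -p pics; ls
cat > h.py <<'E'
import numpy as np, cv2
from scipy.spatial.transform import Rotation as R
from station import ctrl
def model(n):
    m=ctrl.camera_model(n); K=np.array(m["intrinsics"]);Rc=cv2.Rodrigues(np.array(m["rvec"],float))[0];t=np.array(m["tvec"],float).ravel()
    return K,m["k1"],Rc,t
def proj(M,P):
    K,k,Rc,t=M; c=np.atleast_2d(P)@Rc.T+t; s=c[:,:2]/c[:,2:]; s=s*(1+k*(s**2).sum(1,keepdims=True)); return s@K[:2,:2].T+K[:2,2]
def ray(M,uv):
    K,k,Rc,t=M; d=np.linalg.solve(K[:2,:2],np.array(uv,float)-K[:2,2]); s=d.copy()
    for _ in range(30): s=d/(1+k*(s@s))
    v=Rc.T@np.array([s[0],s[1],1]); return -Rc.T@t, v/np.linalg.norm(v)
def atz(M,uv,z):
    o,v=ray(M,uv); return o+v*(z-o[2])/v[2]
def tri(Ms,uvs):
    A=np.zeros((3,3));b=np.zeros(3)
    for M,uv in zip(Ms,uvs):
        o,v=ray(M,uv);P=np.eye(3)-np.outer(v,v);A+=P;b+=P@o
    return np.linalg.solve(A,b)
def snap(n,f):
    M=model(n); im=np.array(ctrl.camera(n))[:,:,::-1].copy(); cv2.imwrite(f"pics/{f}.png",im); np.savez(f"pics/{f}.npz",K=M[0],k=M[1],R=M[2],t=M[3]); return M,im
def load(f):
    d=np.load(f"pics/{f}.npz"); return (d["K"],float(d["k"]),d["R"],d["t"]), cv2.imread(f"pics/{f}.png")
E
python3 - <<'E'
from h import *
for n in("top","side"):
    M,im=snap(n,n+"0"); print(n,-M[2].T@M[3],M[0][0,0],M[2][2])
o=ctrl.get_obs(); print(o)
E
```

```text
pics
top [ 0.4426672  -0.00813303  1.59382223] 593.4893960509364 [ 4.19361207e-02 -8.90132257e-04 -9.99119897e-01]
side [ 0.03823829 -0.86386894  0.65775654] 462.69114343058686 [ 0.43275524  0.75613467 -0.49090047]
{'time_s': 0.1, 'qpos': array([ 1.24341273e+00,  3.00389850e-01,  1.52149589e+00, -2.10323151e-05,
        1.32071051e+00, -6.66221128e-02]), 'joint_vel': array([-0.00104151, -0.00095328, -0.00230971,  0.00061788, -0.00051198,
        0.00090787]), 'tau': array([ 9.25100721e-04, -5.32650268e+01, -3.53284943e+01,  7.10027735e-02,
        2.35304347e-02, -8.11878454e-05]), 'ee_pos': array([0.14174505, 0.53118381, 0.20496694]), 'eef_rot': array([-3.14058992e+00, -4.64851987e-05,  2.88083637e+00]), 'force': array([ 0.29065844,  0.47923437, -0.64308812]), 'moment': array([-0.00201626,  0.01452746, -0.00038806]), 'grip_force': 0.0, 'grip_width': 0.09410460370890454}
```

View pics/top0.png

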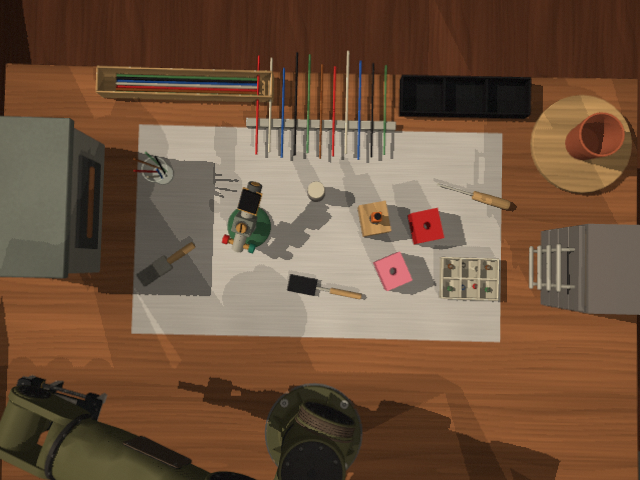

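View pics/side0.png

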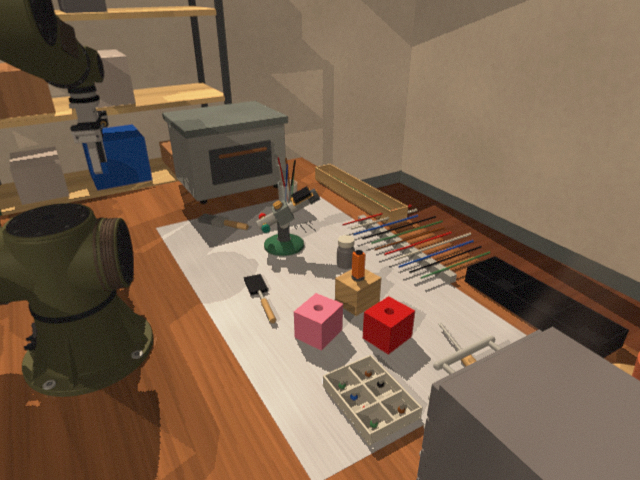

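The top picture shows three stand-shaped blocks: wood with the orange handle at (376,218), red at (426,226) and pink at (393,271). The wood one is the stand. The torch is at (247,225), with the barrel heading up the image (+x) and the brass screw near (241,229). I'll check both in one close crop.

Run:
```python
from h import *
M,t=load("top0");S,s=load("side0")
f=lambda im,x,y,w,h,W,H:cv2.resize(im[y:y+h,x:x+w],(W,H),interpolation=cv2.INTER_CUBIC)
a=np.hstack([f(t,340,190,60,60,400,300*60//45) [:300*60//45], f(t,210,170,75,75,400,400)])
b=np.hstack([f(s,320,240,80,40,400,200),f(s,240,180,80,40,400,200)])
cv2.imwrite("pics/c1.png",np.vstack([a,b]))
# guesses
for uv,z in(((376,219),.07),((377,216),.134),((247,228),0.0),((241,229),.14),((250,190),.14)): print(uv,z,atz(M,uv,z))
```

```text
(376, 219) 0.07 [ 0.56308097 -0.14770961  0.07      ]
(377, 216) 0.134 [ 0.56549483 -0.14415603  0.134     ]
(247, 228) 0.0 [0.53582778 0.19208362 0.        ]
(241, 229) 0.14 [0.52482675 0.18910335 0.14      ]
(250, 190) 0.14 [0.62133099 0.16986811 0.14      ]
```

View pics/c1.png

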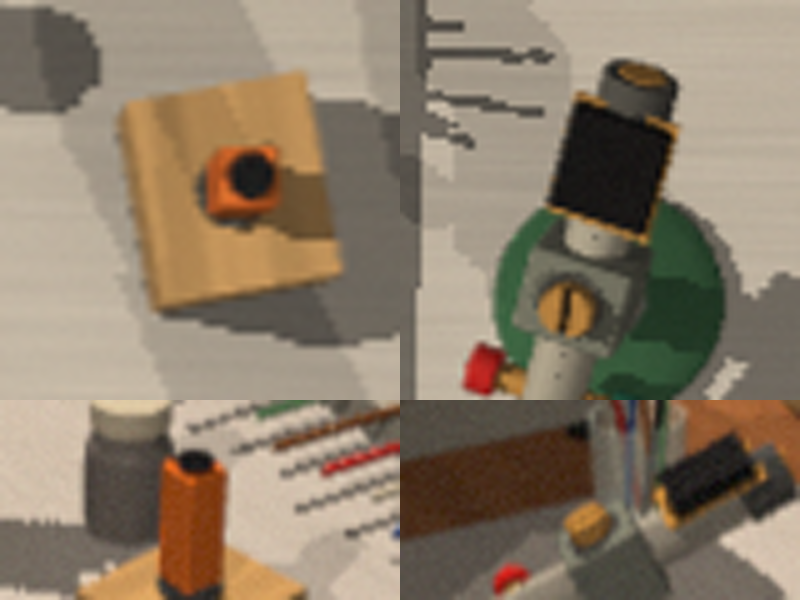

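The crop confirms it: orange handle in the wood block, black cap at top-view (378,216). The clamp screw's slot lies close to the barrel direction, with the head centred near (241,228). I'm moving above the driver.

Call:
jog_arm(
  motion=[
    [-0.029, -0.027, -0.003, 0, 0, 0, 1],
    [-0.029, -0.027, -0.003, 0, 0, 0, 1],
    [-0.029, -0.027, -0.003, 0, 0, 0, 1],
    [-0.029, -0.027, -0.003, 0, 0, 0, 1],
    [-0.029, -0.027, -0.003, 0, 0, 0, 1],
  ],
)

```text
time_s: 0.6
ee_pos: [0.2475, 0.3621, 0.2204]
eef_rot: [-3.141, -0.0, 2.881]
force: [0.9, 0.4, 0.1]
grip_width: 0.0939
grip_force: 0.0
```

Call:
jog_arm(
  motion=[
    [-0.029, -0.027, -0.003, 0, 0, 0, 1],
    [-0.029, -0.027, -0.003, 0, 0, 0, 1],
    [-0.029, -0.027, -0.003, 0, 0, 0, 1],
    [-0.029, -0.027, -0.003, 0, 0, 0, 1],
    [-0.029, -0.027, -0.003, 0, 0, 0, 1],
  ],
)

```text
time_s: 1.1
ee_pos: [0.3528, 0.1942, 0.2355]
eef_rot: [-3.142, 0.0, 2.881]
force: [0.6, -0.0, 0.0]
grip_width: 0.0937
grip_force: 0.0
```

Call:
jog_arm(
  motion=[
    [-0.029, -0.027, -0.003, 0, 0, 0, 1],
    [-0.029, -0.027, -0.003, 0, 0, 0, 1],
    [-0.029, -0.027, -0.003, 0, 0, 0, 1],
    [-0.029, -0.027, -0.003, 0, 0, 0, 1],
    [-0.029, -0.027, -0.003, 0, 0, 0, 1],
  ],
)

```text
time_s: 1.6
ee_pos: [0.4582, 0.0263, 0.2504]
eef_rot: [-3.142, -0.0, 2.881]
force: [0.2, 0.4, -0.1]
grip_width: 0.094
grip_force: 0.0
```

Call:
jog_arm(
  motion=[
    [-0.029, -0.027, -0.003, 0, 0, 0, 1],
    [-0.029, -0.027, -0.003, 0, 0, 0, 1],
    [-0.029, -0.027, -0.003, 0, 0, 0, 1],
    [-0.029, -0.027, -0.003, 0, 0, 0, 1],
    [-0.029, -0.027, -0.003, 0, 0, 0, 1],
  ],
)

```text
time_s: 2.1
ee_pos: [0.5635, -0.1414, 0.2652]
eef_rot: [3.141, -0.001, 2.881]
force: [-0.0, -0.2, 0.6]
grip_width: 0.0941
grip_force: 0.0
```

Call:
jog_arm(
  motion=[
    [0, 0, 0, 0, 0, 0.145, 1],
    [0, 0, 0, 0, 0, 0.145, 1],
    [0, 0, 0, 0, 0, 0.145, 1],
    [0, 0, 0, 0, 0, 0.145, 1],
    [0, 0, 0, 0, 0, 0.145, 1],
  ],
)

```text
time_s: 2.6
ee_pos: [0.5629, -0.1399, 0.2651]
eef_rot: [-3.141, -0.001, 2.15]
force: [-0.6, 0.1, 1.1]
grip_width: 0.094
grip_force: 0.0
```

Call:
jog_arm(
  motion=[
    [0, 0, 0, 0, 0, 0.145, 1],
    [0, 0, 0, 0, 0, 0.145, 1],
    [0, 0, 0, 0, 0, 0.145, 1],
    [0, 0, 0, 0, 0, 0, 1],
    [0, 0, 0, 0, 0, 0, 1],
  ],
)

```text
time_s: 3.1
ee_pos: [0.5629, -0.1399, 0.2652]
eef_rot: [-3.141, -0.0, 1.725]
force: [0.5, 0.1, -0.6]
grip_width: 0.0943
grip_force: 0.0
```

Run:
```python
from h import *
M,im=snap("wrist","w1"); o=ctrl.get_obs(); print(o["ee_pos"],o["eef_rot"],o["qpos"],-M[2].T@M[3],M[2][2])
```

```text
[ 0.56292525 -0.13987403  0.26526165] [-3.14127252e+00 -1.41599490e-04  1.72499967e+00] [-3.06678296e-01  3.31363684e-01  1.34182582e+00 -1.56320531e-05
  1.46875285e+00 -4.60880065e-01] [ 0.55085073 -0.05827524  0.44401799] [ 0.0436365  -0.27758882 -0.95970845]
```

View pics/w1.png

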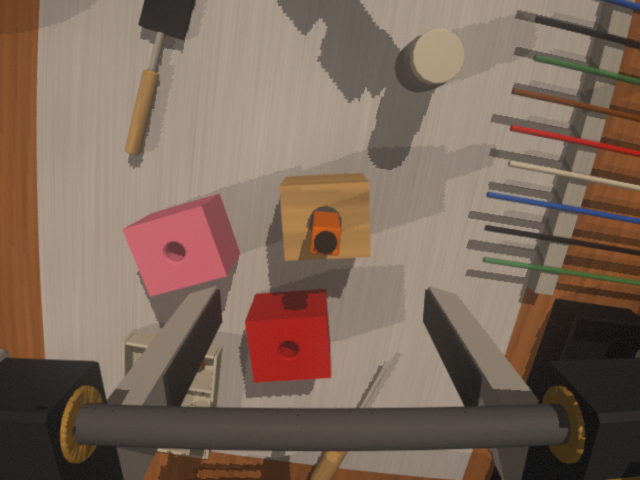

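The wrist view shows the stand at (325,222), with its cap near (325,243). Red and pink decoys are clear of it. Next: positions and yaw by segmentation.

```bash
cat > m.py <<'E'
from h import *
M,im=load("w1")
big=cv2.resize(im[165:275,265:390],None,fx=4.5,fy=4.5,interpolation=cv2.INTER_CUBIC)
T,t=load("top0")
g=np.hstack([big,cv2.resize(t[205:245,225:255],(int(30*12.375),495),interpolation=cv2.INTER_CUBIC)[:,:]]); g=g[:,:800] if g.shape[1]>800 else g
cv2.imwrite("pics/c2.png",g); print(g.shape)
c=im[165:275,265:390].astype(int); dark=(c.max(2)<45); dark[:55]=0; dark[95:]=0
n,l,st,ce=cv2.connectedComponentsWithStats(dark.astype(np.uint8)); i=1+st[1:,4].argmax(); print(st[i],ce[i]+[265,165], atz(M,ce[i]+[265,165],.140))
print("top cap",atz(T,(377.9,216.4),.140), tri([M,T],[ce[i]+[265,165],(377.9,216.4)]))
for uv in((281,187),(370,186),(285,261),(370,258)): print(atz(M,uv,.07))
E
python3 m.py
```

```text
(495, 800, 3)Traceback (most recent call last):
  File "m.py", line 8, in <module>
    n,l,st,ce=cv2.connectedComponentsWithStats(dark.astype(np.uint8)); i=1+st[1:,4].argmax(); print(st[i],ce[i]+[265,165], atz(M,ce[i]+[265,165],.140))
                                                                           ~~~~~~~~~~~~~~~^^
ValueError: attempt to get argmax of an empty sequence
```

View pics/c2.png

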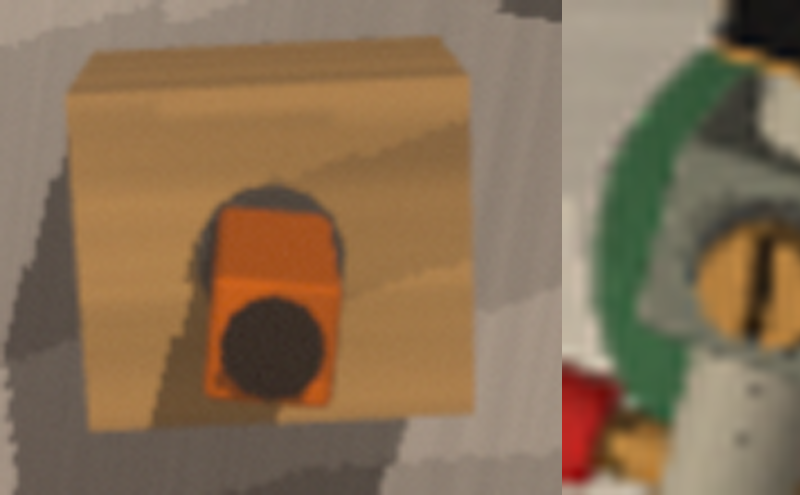

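```bash
cat > m.py <<'E'
from h import *
M,im=load("w1");T,t=load("top0")
f=lambda p:(265+p[0]/4.5-.4,165+p[1]/4.5-.4)
print("cap w",atz(M,f((272,348)),.140),"t",atz(T,(377.6,216.1),.140),tri([M,T],[f((272,348)),(377.6,216.1)]))
def quad(ps,z):
    q=np.array([atz(M,f(p),z)[:2] for p in ps]); print(q.mean(0),[ (np.linalg.norm(d),np.arctan2(d[1],d[0])) for d in (q[1]-q[0],q[2]-q[3],q[0]-q[3],q[1]-q[2])])
quad([(68,92),(468,73),(472,412),(90,432)],.07)
quad([(218,276),(342,283),(330,405),(206,397)],.136)
print("guard L/R",atz(M,f((200,255)),.076),atz(M,f((343,255)),.076),"top edge",atz(M,f((272,187)),.073))
E
python3 m.py
```

```text
cap w [ 0.56658533 -0.14419807  0.14      ] t [ 0.56477971 -0.14507405  0.14      ] [ 0.56610835 -0.14580701  0.13374516]
[ 0.56771927 -0.1449078 ] [(np.float64(0.07884566060180909), np.float64(0.201160671795237)), (np.float64(0.07915520103410746), np.float64(0.20827418165301978)), (np.float64(0.07066422338011359), np.float64(1.761611804099733)), (np.float64(0.07009865471113606), np.float64(1.7659156995309921))]
[ 0.56692783 -0.14403534] [(np.float64(0.020697827585295273), np.float64(0.0953622674412501)), (np.float64(0.02109537914779403), np.float64(0.08570279992962057)), (np.float64(0.021228872722231056), np.float64(1.6223110882996727)), (np.float64(0.021418892467002244), np.float64(1.6412262690994115))]
guard L/R [ 0.55281496 -0.14550753  0.076     ] [ 0.58084487 -0.14117325  0.076     ] top edge [ 0.56491946 -0.13036879  0.073     ]
```

Call:
jog_arm(
  motion=[
    [0, 0, 0, 0, 0, 0.075, 1],
    [-0.0047, 0.0035, 0.04, 0, 0, 0, 1],
    [0, 0, 0.04, 0, 0, 0, 1],
    [0, 0, 0.04, 0, 0, 0, 1],
    [0, 0, 0.03, 0, 0, 0, 1],
  ],
)

```text
time_s: 3.65
ee_pos: [0.566, -0.1441, 0.1129]
eef_rot: [-3.14, -0.001, 1.649]
force: [-0.6, 0.6, 0.2]
grip_width: 0.0939
grip_force: 0.0
```

Call:
jog_arm(
  motion=[
    [0, 0, 0.018, 0, 0, 0, 1],
    [0, 0, 0.01, 0, 0, 0, 1],
    [0, 0, 0, 0, 0, 0, 0],
    [0, 0, 0, 0, 0, 0, -0.4],
    [0, 0, 0, 0, 0, 0, -0.7],
  ],
  squeeze=15,
)

```text
time_s: 4.15
ee_pos: [0.5674, -0.1445, 0.0887]
eef_rot: [3.14, 0.001, 1.646]
force: [0.2, 1.3, 0.0]
grip_width: 0.0736
grip_force: 0.0
```

Call:
jog_arm(
  motion=[
    [0, 0, 0, 0, 0, 0, -1],
    [0, 0, 0, 0, 0, 0, -1],
    [0, 0, 0, 0, 0, 0, -1],
    [0, 0, 0, 0, 0, 0, -1],
    [0, 0, 0, 0, 0, 0, -1],
  ],
  squeeze=40,
)

```text
time_s: 4.65
ee_pos: [0.5668, -0.1443, 0.0875]
eef_rot: [3.142, 0.0, 1.646]
force: [-0.3, -0.1, -0.2]
grip_width: 0.0333
grip_force: 0.0
```

Call:
jog_arm(
  motion=[
    [0, 0, 0, 0, 0, 0, -1],
    [0, 0, 0, 0, 0, 0, -1],
    [0, 0, 0, 0, 0, 0, -1],
    [0, 0, 0, 0, 0, 0, -1],
    [0, 0, -0.01, 0, 0, 0, -1],
  ],
)

```text
time_s: 5.15
ee_pos: [0.5661, -0.1441, 0.0966]
eef_rot: [-3.139, -0.001, 1.646]
force: [-0.3, -0.6, -1.5]
grip_width: 0.0219
grip_force: 40.0
```

Call:
jog_arm(
  motion=[
    [0, 0, -0.02, 0, 0, 0, -1],
    [0, 0, -0.03, 0, 0, 0, -1],
    [0, 0, -0.03, 0, 0, 0, -1],
    [0, 0, -0.04, 0, 0, 0, -1],
    [0, 0, -0.04, 0, 0, 0, -1],
  ],
)

```text
time_s: 5.65
ee_pos: [0.5665, -0.1442, 0.2597]
eef_rot: [3.141, 0.0, 1.646]
force: [0.9, 0.5, -0.9]
grip_width: 0.022
grip_force: 40.0
```

Run:
```python
from h import *
M,im=snap("side","s2");W,iw=snap("wrist","w2"); o=ctrl.get_obs(); print(o["ee_pos"],o["eef_rot"],o["qpos"],o["grip_width"],o["grip_force"])
p=o["ee_pos"]; print(proj(M,[p,p+[0,0,-.079]]),proj(W,[p,p+[0,0,-.079]]))
u,v=proj(M,[p+[0,0,-.04]])[0].astype(int)
c=im[max(v-60,0):v+60,u-50:u+50]; c=cv2.resize(c,(400,480),interpolation=cv2.INTER_CUBIC)
u,v=proj(W,[p+[0,0,-.04]])[0].astype(int); print(u,v)
d=cv2.resize(iw[v-120:v+80,u-80:u+80],(384,480),interpolation=cv2.INTER_CUBIC) if v<400 else cv2.resize(iw[240:],(384,288))
h=np.zeros((480,384,3),np.uint8); h[:d.shape[0]]=d
cv2.imwrite("pics/c3.png",np.hstack([c,h]))
```

```text
[ 0.56819148 -0.14472064  0.26403335] [3.13279666 0.00354133 1.64584289] [-3.11881937e-01  3.40439352e-01  1.33268541e+00  3.99470974e-05
  1.45898587e+00 -3.86948343e-01] 0.021682876137675635 39.99959349632263
[[362.1365312  199.3475289 ]
 [360.56446179 232.75806298]] [[320.93471874 304.29036627]
 [320.00775029 252.91826896]]
320 274
```

View pics/c3.png

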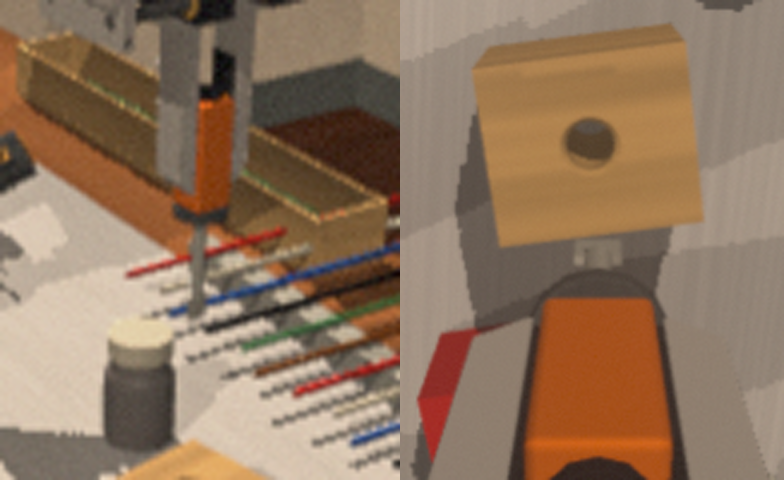

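The right half shows the blade end past the guard at wrist pixel ≈(323,254). It is about 20 px wide horizontally, so the blade's width lies along tool y, and it sits on axis within about 1 mm. Now I'll fit the torch from the top and side pictures.

```bash
cat > t.py <<'E'
from h import *
from scipy.optimize import least_squares
T,t=load("top0");S,s=load("side0")
ft=lambda p:(210+(p[0]-400)/5.333-.4,170+p[1]/5.333-.4)
fs=lambda p:(240+(p[0]-400)/5-.4,180+(p[1]-400)/5-.4)
sc=tri([T,S],[ft((567,308)),fs((584,518))]); print("screw tri",sc)
a=.45
def pose(p):
    Rt=R.from_euler("z",p[2]).as_matrix()
    X=Rt@[np.cos(a),0,np.sin(a)];Z=Rt@[-np.sin(a),0,np.cos(a)];Y=Rt@[0,1,0]
    C=np.array([p[0],p[1],.105])+X*p[3]; return C,X,Y,Z
obs=[(T,ft((567,308)),lambda C,X,Y,Z,w:C+.034*Z),(S,fs((584,518)),lambda C,X,Y,Z,w:C+.034*Z)]
for q,sx,sy in(((578,94),.098,1),((677,128),.098,-1),((645,240),.038,-1),((550,205),.038,1)):
    obs.append((T,ft(q),lambda C,X,Y,Z,w,sx=sx,sy=sy:C+sx*X+sy*w*Y+.024*Z))
def foot(C,X,Y,Z,w): return None
fc=ft((611,308)) # foot centre
def res(p):
    C,X,Y,Z=pose(p); r=[proj(M,g(C,X,Y,Z,p[4]))[0]-uv for M,uv,g in obs]
    r.append((proj(T,[p[0],p[1],.012])[0]-fc)*.7); return np.concatenate(r)
o=least_squares(res,[.54,.19,-.25,0,.025]); print(o.x.round(4)); print(o.fun.round(1))
C,X,Y,Z=pose(o.x); F=C+.034*Z; print("face",F,"Z",Z)
# slot direction: two slot pixels on the face plane
def onface(M,uv):
    oo,v=ray(M,uv); return oo+v*((F-oo)@Z)/(v@Z)
d=onface(T,ft((571,284)))-onface(T,ft((563,333))); print("slot len",np.linalg.norm(d),"angle rel x (ccw about Z)",np.arctan2(d@Y,d@X))
np.savez("torch.npz",F=F,X=X,Y=Y,Z=Z)
E
python3 t.py
```

```text
screw tri [0.52797924 0.19069471 0.13480117]
[ 0.5389  0.1855 -0.3128  0.005   0.0234]
[ 0.4 -0.   1.1 -0.8  0.2 -0.3  0.1 -0.2 -0.3  0.8 -0.5  1.1 -0.2 -0.5]
face [0.52909682 0.18871682 0.13778072] Z [-0.41386318  0.13383678  0.9004471 ]
slot len 0.024948790629135808 angle rel x (ccw about Z) 0.10169115637779164
```

```bash
cat > plan.py <<'E'
from h import *
def goal(F,X,Y,Z,ang,h):
    y=np.cos(ang)*X+np.sin(ang)*Y; z=-Z; x=np.cross(y,z); return F+Z*(.079+h), np.column_stack([x,y,z])
def delta(P,G):
    o=ctrl.get_obs(); Rc=R.from_euler("xyz",o["eef_rot"]).as_matrix()
    return Rc.T@(P-o["ee_pos"]), R.from_matrix(Rc.T@G).as_rotvec()
E
python3 - <<'E'
from plan import *
d=np.load("torch.npz"); P,G=goal(d["F"],d["X"],d["Y"],d["Z"],.10,.06); a,b=delta(P,G); print(P,a,b)
E
```

```text
[0.47156983 0.20732014 0.26294287] [ 0.35829584 -0.06995076 -0.00079367] [-0.42892686 -0.10679641  0.2831385 ]
```

Call:
jog_arm(
  motion=[
    [0.02, -0.004, 0, 0, 0, 0, -1],
    [0.038, -0.008, 0, 0, 0, 0, -1],
    [0.04, -0.008, 0, 0, 0, 0, -1],
    [0.04, -0.008, 0, 0, 0, 0, -1],
    [0.04, -0.008, 0, 0, 0, 0, -1],
  ],
)

```text
time_s: 6.25
ee_pos: [0.5167, 0.0319, 0.2573]
eef_rot: [-3.141, -0.0, 1.646]
force: [0.6, 0.6, -0.7]
grip_width: 0.0217
grip_force: 40.0
```

Call:
jog_arm(
  motion=[
    [0.04, -0.008, 0, 0, 0, 0, -1],
    [0.04, -0.008, 0, 0, 0, 0, -1],
    [0.04, -0.008, 0, 0, 0, 0, -1],
    [0.04, -0.006, 0, 0, 0, 0, -1],
    [0.02, -0.004, 0, 0, 0, 0, -1],
  ],
)

```text
time_s: 6.75
ee_pos: [0.469, 0.2099, 0.2573]
eef_rot: [-3.141, -0.0, 1.648]
force: [0.8, -0.4, -0.1]
grip_width: 0.0217
grip_force: 40.0
```

Call:
jog_arm(
  motion=[
    [0, 0, 0, -0.086, -0.021, 0.057, -1],
    [0, 0, 0, -0.086, -0.021, 0.057, -1],
    [0, 0, 0, -0.086, -0.021, 0.057, -1],
    [0, 0, 0, -0.086, -0.021, 0.057, -1],
    [0, 0, 0, -0.086, -0.021, 0.056, -1],
  ],
)

```text
time_s: 7.25
ee_pos: [0.4699, 0.2074, 0.2577]
eef_rot: [2.698, 0.039, 1.346]
force: [-0.1, -0.1, -0.6]
grip_width: 0.0218
grip_force: 40.0
```

Call:
jog_arm(
  motion=[
    [0, 0, 0, 0, 0, 0, -1],
    [0, 0, 0, 0, 0, 0, -1],
  ],
)

```text
time_s: 7.45
ee_pos: [0.4699, 0.2077, 0.2575]
eef_rot: [2.704, 0.041, 1.35]
force: [-0.1, -0.1, -1.1]
grip_width: 0.022
grip_force: 40.0
```

Run:
```python
from plan import *
W,iw=snap("wrist","w3"); o=ctrl.get_obs(); print(o["qpos"],o["force"])
d=np.load("torch.npz"); P,G=goal(d["F"],d["X"],d["Y"],d["Z"],.10,.06); print(delta(P,G))
Rc=R.from_euler("xyz",o["eef_rot"]).as_matrix(); tip=o["ee_pos"]+.079*Rc[:,2]
print("tip",proj(W,tip),"face",proj(W,d["F"]))
u,v=proj(W,d["F"])[0].astype(int); cv2.imwrite("pics/c4.png",cv2.resize(iw[v-60:v+60,u-80:u+80],(800,600),interpolation=cv2.INTER_CUBIC)); print(u-80,v-60)
```

```text
[ 0.50749293  0.01620082  1.78679824 -0.36373448  1.05668512  0.85492473] [ 0.3833393  -0.09619328 -1.01526657]
(array([-4.17286449e-05,  3.45766238e-03, -4.26863268e-03]), array([-0.01056267, -0.00282671,  0.00015642]))
tip [[322.18477985 255.14606094]] face [[328.50556771 233.45296593]]
248 173
```

View pics/c4.png

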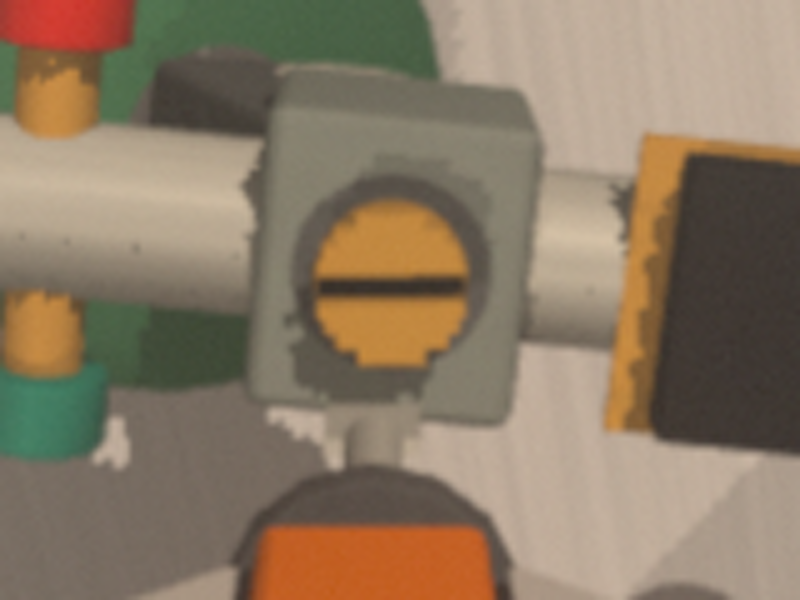

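The wrist view shows the slot as a dark line from crop (318,289) to (465,285), with its centre at wrist px ≈(326,230). The blade tip is at (322.5,253.5). J6 is at 0.855, which leaves only 1.7 rad of turn, so I'll flip by half a turn (J6 ≈ -2.29) to get full travel and a second viewpoint.

Call:
jog_arm(
  motion=[
    [0, 0, 0, 0, 0, -0.14, -1],
    [0, 0, 0, 0, 0, -0.15, -1],
    [0, 0, 0, 0, 0, -0.15, -1],
    [0, 0, 0, 0, 0, -0.15, -1],
    [0, 0, 0, 0, 0, -0.15, -1],
  ],
)

```text
time_s: 8.0
ee_pos: [0.4706, 0.2071, 0.2575]
eef_rot: [2.838, 0.323, 2.054]
force: [-0.8, -0.2, -1.3]
grip_width: 0.022
grip_force: 40.0
```

Call:
jog_arm(
  motion=[
    [0, 0, 0, 0, 0, -0.15, -1],
    [0, 0, 0, 0, 0, -0.15, -1],
    [0, 0, 0, 0, 0, -0.15, -1],
    [0, 0, 0, 0, 0, -0.15, -1],
    [0, 0, 0, 0, 0, -0.15, -1],
  ],
)

```text
time_s: 8.5
ee_pos: [0.4706, 0.2071, 0.2575]
eef_rot: [-3.131, 0.439, 2.856]
force: [0.1, -0.3, -0.2]
grip_width: 0.0217
grip_force: 40.0
```

Call:
jog_arm(
  motion=[
    [0, 0, 0, 0, 0, -0.15, -1],
    [0, 0, 0, 0, 0, -0.15, -1],
    [0, 0, 0, 0, 0, -0.15, -1],
    [0, 0, 0, 0, 0, -0.15, -1],
    [0, 0, 0, 0, 0, -0.15, -1],
  ],
)

```text
time_s: 9.0
ee_pos: [0.4706, 0.2071, 0.2575]
eef_rot: [-2.825, 0.31, -2.63]
force: [0.7, -1.3, -1.6]
grip_width: 0.0221
grip_force: 40.0
```

Call:
jog_arm(
  motion=[
    [0, 0, 0, 0, 0, -0.15, -1],
    [0, 0, 0, 0, 0, -0.15, -1],
    [0, 0, 0, 0, 0, -0.15, -1],
    [0, 0, 0, 0, 0, -0.15, -1],
    [0, 0, 0, 0, 0, -0.15, -1],
  ],
)

```text
time_s: 9.5
ee_pos: [0.4706, 0.2071, 0.2575]
eef_rot: [-2.703, 0.021, -1.925]
force: [0.5, 0.2, -1.3]
grip_width: 0.0219
grip_force: 40.0
```

Call:
jog_arm(
  motion=[
    [0, 0, 0, 0, 0, -0.15, -1],
    [0, 0, 0, 0, 0, 0, -1],
    [0, 0, 0, 0, 0, 0, -1],
  ],
)

```text
time_s: 9.8
ee_pos: [0.4705, 0.2072, 0.2574]
eef_rot: [-2.703, -0.038, -1.799]
force: [-1.1, -0.4, -1.1]
grip_width: 0.0221
grip_force: 40.0
```

Run:
```python
from plan import *
W,iw=snap("wrist","w4"); o=ctrl.get_obs(); print(o["qpos"],o["force"],o["ee_pos"],o["eef_rot"])
d=np.load("torch.npz")
Rc=R.from_euler("xyz",o["eef_rot"]).as_matrix(); tip=o["ee_pos"]+.079*Rc[:,2]
print("tip",proj(W,tip),"face",proj(W,d["F"]))
u,v=proj(W,d["F"])[0].astype(int); cv2.imwrite("pics/c5.png",cv2.resize(iw[v-60:v+60,u-80:u+80],(800,600),interpolation=cv2.INTER_CUBIC)); print(u-80,v-60)
```

```text
[ 0.5076117   0.01631907  1.78744497 -0.36536155  1.05567204 -2.27816189] [-0.41308147 -0.76184605 -0.39858167] [0.47040596 0.20724591 0.25742781] [-2.70272666 -0.0383359  -1.79901955]
tip [[322.94343267 253.22602811]] face [[316.79203712 231.27050599]]
236 171
```

View pics/c5.png

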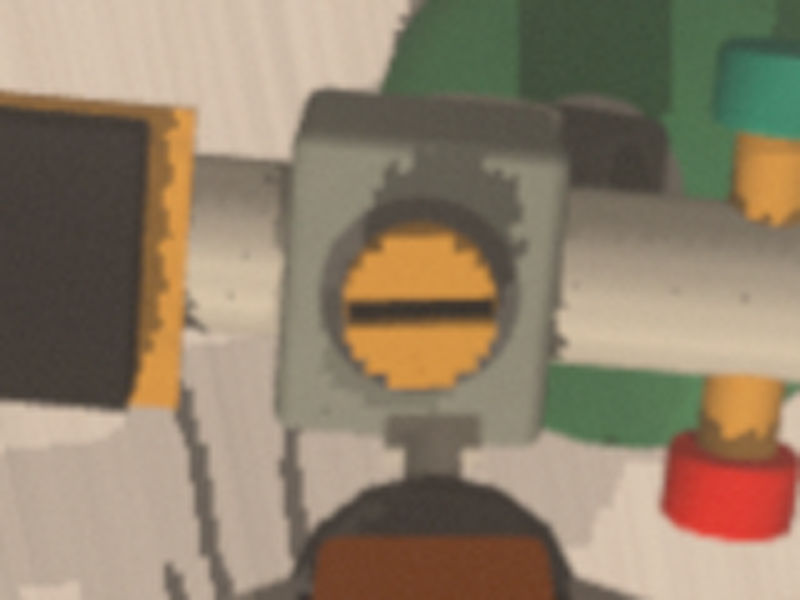

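```bash
cat > f.py <<'E'
from plan import *
from scipy.optimize import least_squares
d=np.load("torch.npz"); Z=d["Z"]
f3=lambda p:np.array([248+p[0]/5-.4,173+p[1]/5-.4]); f4=lambda p:np.array([236+p[0]/5-.4,171+p[1]/5-.4])
W3,_=load("w3");W4,_=load("w4")
o3=(np.array([.4699,.2077,.2575]),R.from_euler("xyz",[2.704,.041,1.35]).as_matrix())
o=ctrl.get_obs(); o4=(o["ee_pos"],R.from_euler("xyz",o["eef_rot"]).as_matrix())
# tip offset in tool frame, from both views
tips=[(W3,o3,f3((374,404))),(W4,o4,f4((433.5,416)))]
for M,(p,Q),uv in tips: print("tip obs-pred",uv-proj(M,p+Q@[.0012,0,.079])[0])
F=tri([W3,W4],[f3((391.5,286)),f4((421.5,308.5))]); print("face raw",F,"prior",d["F"],"diff along Z",(F-d["F"])@Z)
for M,uv in((W3,f3((391.5,286))),(W4,f4((421.5,308.5)))): print("res",proj(M,F)[0]-uv)
for M,g,a,b in((W3,f3,(318,289),(465,285)),(W4,f4,(493,307),(350,312))):
    q=[]
    for p in(a,b):
        oo,v=ray(M,g(p)); q.append(oo+v*((F-oo)@Z)/(v@Z))
    e=q[1]-q[0]; print("slot",np.linalg.norm(e),np.arctan2(e@d["Y"],e@d["X"]))
p,Q=o4; y=-Q[:,1]; print("tool -y ang",np.arctan2(y@d["Y"],y@d["X"]),"tilt of tool z vs -Z in tool xy",Q.T@(-Z))
print("tip->face in tool:",Q.T@(F-p)-[0,0,.079])
np.savez("face.npz",F=F)
E
python3 f.py
```

```text
tip obs-pred [0.8133015  0.30696504]
tip obs-pred [-0.64290969  2.37032266]
face raw [0.52921932 0.19041153 0.13318377] prior [0.52909682 0.18871682 0.13778072] diff along Z -0.0039631976305189755
res [-0.23508825 -0.00033264]
res [-0.23507666  0.0026082 ]
slot 0.02278130981153245 0.13093927808173902
slot 0.022166491723408073 0.12593623003306356
tool -y ang 0.0928077578282723 tilt of tool z vs -Z in tool xy [ 0.00219302 -0.00941028  0.99995332]
tip->face in tool: [-0.0016726  -0.00250266  0.05945551]
```

```bash
cat > f2.py <<'E'
from plan import *
from scipy.optimize import least_squares
f3=lambda p:np.array([248+p[0]/5-.4,173+p[1]/5-.4]); f4=lambda p:np.array([236+p[0]/5-.4,171+p[1]/5-.4])
W3,_=load("w3");W4,_=load("w4")
p=np.array([.4706,.2071,.2575]); Q4=R.from_euler("xyz",[-2.703,-.038,-1.799]).as_matrix(); Q3=Q4@R.from_rotvec([0,0,3.14]).as_matrix()
ms=[]
for M,Q in((W3,Q3),(W4,Q4)):
    Rt=M[2]@Q; tt=M[2]@p+M[3]; ms.append((Rt,tt)); print(R.from_matrix(Rt).as_rotvec().round(4),(-Rt.T@tt).round(4))
Rm=R.from_matrix([m[0] for m in ms]).mean().as_matrix(); c=np.mean([-m[0].T@m[1] for m in ms],0); C=(W3[0],W3[1],Rm,-Rm@c)
def res(v):
    x0,y0,sx,sy,sz,bu,bv=v; tip=np.array([x0+.0012,y0,.079]); s4=np.array([sx,sy,sz]); s3=R.from_rotvec([0,0,-3.14]).apply(s4)
    b=np.array([bu,bv]); P=proj(C,[tip,tip,s3,s4])+b
    r=P-np.array([f3((374,404)),f4((433.5,416)),f3((391.5,286)),f4((421.5,308.5))])
    return np.concatenate([r.ravel(),v[:2]*500,b*.3])
o=least_squares(res,[0,0,0,0,.139,0,0]); v=o.x; print(v.round(4)); print(o.fun.round(2))
print("tip->slot in tool4 (x,y,z):",(v[2]-v[0],v[3]-v[1],v[4]-.079), "world face",p+Q4@v[2:5])
E
python3 f2.py
```

```text
[ 0.224   0.2221 -1.5532] [ 0.083  -0.0011 -0.1792]
[ 0.2202  0.2228 -1.5599] [ 8.070e-02  1.000e-04 -1.788e-01]
[-3.000e-04 -4.000e-04 -1.000e-03 -2.300e-03  1.403e-01  2.008e-01
  6.160e-01]
[-0.02  0.17  0.08 -0.23 -0.04 -0.   -0.04  0.   -0.17 -0.18  0.06  0.18]
tip->slot in tool4 (x,y,z): (np.float64(-0.0006798092506764357), np.float64(-0.0019815200361753896), np.float64(0.06131090548869787)) world face [0.52984289 0.18946447 0.13151237]
```

Call:
jog_arm(
  motion=[
    [0, 0, 0, 0.009, 0, -0.035, -1],
    [-0.0007, -0.0006, 0.015, 0, 0, 0, -1],
    [0, 0, 0.02, 0, 0, 0, -1],
    [0, 0, 0.015, 0, 0, 0, -1],
    [0, 0, 0, 0, 0, 0, -1],
  ],
)

```text
time_s: 10.35
ee_pos: [0.4913, 0.2009, 0.2109]
eef_rot: [-2.697, -0.057, -1.764]
force: [-0.1, 0.0, -0.0]
grip_width: 0.0218
grip_force: 40.0
```

Run:
```python
from plan import *
W,iw=snap("wrist","w5"); o=ctrl.get_obs(); print(o["qpos"],o["force"],o["moment"],o["ee_pos"],o["eef_rot"])
cv2.imwrite("pics/c6.png",cv2.resize(iw[205:295,262:382],(800,600),interpolation=cv2.INTER_CUBIC))
```

```text
[ 0.47639237  0.08889725  1.82182682 -0.39009317  0.94017525 -2.2991076 ] [ 0.32983512 -0.73136666 -0.47012039] [0.18420421 0.33707582 0.04998863] [0.49139715 0.20122777 0.21216127] [-2.69575867 -0.05592637 -1.76383901]
```

View pics/c6.png

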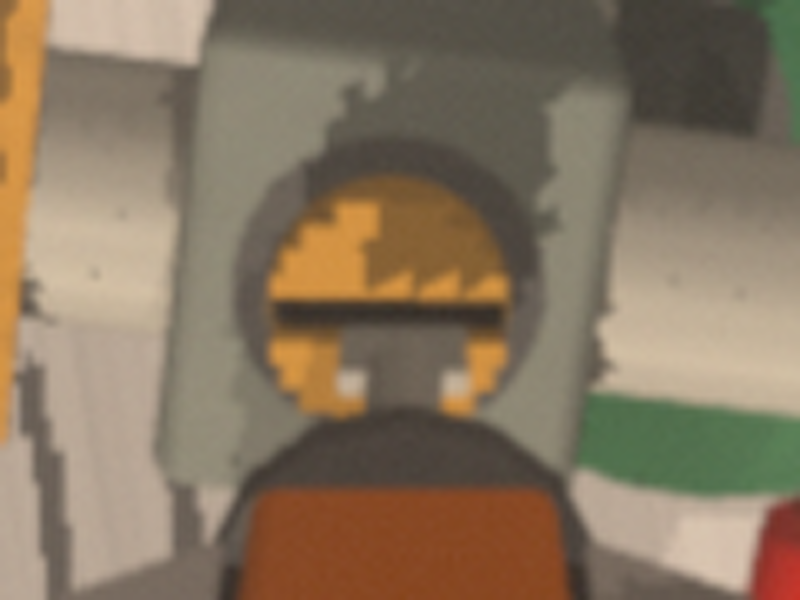

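```bash
cat >> f2.py <<'E'
print("----")
g=lambda q:np.array([262+q[0]/6.667-.4,205+q[1]/6.667-.4]); b=v[5:7]
t=np.array([v[0]+.0012,v[1],.079]); print("tip pred",proj(C,t)[0]+b,"obs",g((404,325)))
# slot position at face depth h below the tip: px offset relative to tip
for h in(.008,.010,.012,.014):
    M=C; off=proj(C,t)[0]-g((404,325)); oo,r=ray(M,g((389.5,314.5))+off); s=oo+r*((.079+h)-oo[2])/r[2]; l=oo*0
    a=ray(M,g((268,310))+off)[1]; e=ray(M,g((512,310))+off)[1]; W=np.linalg.norm(a*((.079+h)-oo[2])/a[2]-e*((.079+h)-oo[2])/e[2])
    print(h,"tip->slot x,y:",s[:2]-v[:2],"head width",W)
E
python3 f2.py | sed -n '/----/,$p'
```

```text
----
tip pred [322.37807956 253.5721789 ] obs [322.19697015 253.34756262]
0.008 tip->slot x,y: [-0.00022938 -0.0014306 ] head width 0.02407499439884855
0.01 tip->slot x,y: [-0.00084904 -0.0014405 ] head width 0.02425602475326598
0.012 tip->slot x,y: [-0.0014687 -0.0014504] head width 0.024437055107683403
0.014 tip->slot x,y: [-0.00208836 -0.0014603 ] head width 0.02461808546210083
```

Call:
jog_arm(
  motion=[
    [-0.0005, -0.0014, 0.002, 0, 0, 0, -1],
    [0, 0, 0.002, 0, 0, 0, -1],
    [0, 0, 0.001, 0, 0, 0, -1],
    [0, 0, 0, 0, 0, 0, -1],
  ],
)

```text
time_s: 10.8
ee_pos: [0.495, 0.2011, 0.2089]
eef_rot: [-2.694, -0.055, -1.763]
force: [0.3, -0.1, -0.5]
grip_width: 0.0218
grip_force: 40.0
```

Run:
```python
from plan import *
W,iw=snap("wrist","w6"); o=ctrl.get_obs(); print(o["force"].round(2),o["moment"].round(2),o["ee_pos"])
for v in range(236,268): print(v,[tuple(iw[v,u]) and int(iw[v,u].sum()//3) for u in range(298,346,2)])
```

```text
[ 0.06  0.69 -0.46] [ 0.18  0.35 -0.03] [0.49497743 0.20112281 0.20890951]
236 [134, 132, 124, 99, 99, 99, 92, 82, 81, 119, 140, 125, 99, 94, 94, 95, 94, 94, 89, 82, 72, 69, 69, 74]
237 [133, 133, 120, 98, 98, 96, 90, 92, 85, 121, 140, 103, 96, 95, 96, 96, 97, 92, 87, 82, 76, 70, 68, 72]
238 [132, 134, 112, 99, 98, 87, 96, 119, 114, 133, 140, 101, 98, 93, 96, 96, 95, 90, 88, 87, 83, 72, 68, 67]
239 [134, 132, 102, 98, 94, 82, 106, 138, 140, 141, 141, 100, 94, 96, 95, 94, 96, 95, 93, 92, 92, 72, 67, 70]
240 [133, 131, 97, 96, 93, 84, 108, 142, 141, 142, 139, 99, 95, 96, 95, 94, 94, 93, 96, 94, 98, 75, 71, 69]
241 [134, 127, 100, 98, 90, 93, 111, 141, 143, 141, 133, 96, 95, 94, 94, 95, 95, 95, 95, 94, 95, 79, 69, 69]
242 [134, 125, 99, 99, 87, 115, 129, 143, 143, 135, 116, 96, 92, 94, 95, 95, 95, 94, 95, 96, 114, 101, 70, 71]
243 [134, 122, 98, 98, 88, 130, 141, 142, 143, 125, 97, 96, 95, 96, 94, 93, 93, 94, 95, 96, 133, 123, 73, 69]
244 [135, 118, 96, 96, 90, 128, 141, 141, 141, 125, 94, 93, 96, 97, 96, 94, 96, 95, 94, 95, 129, 124, 74, 68]
245 [134, 113, 91, 90, 99, 134, 141, 142, 14
[... 1844 characters left out ...]
, 119, 117, 98, 111, 120, 149, 173, 150, 89, 93, 96, 100, 99, 126, 174, 158, 143, 140, 140, 117, 113, 132]
263 [137, 125, 120, 117, 105, 97, 108, 144, 166, 143, 88, 92, 96, 101, 101, 137, 171, 156, 140, 137, 127, 110, 124, 134]
264 [136, 121, 119, 117, 114, 96, 100, 131, 146, 122, 87, 91, 94, 98, 98, 134, 160, 149, 141, 135, 103, 114, 131, 132]
265 [137, 127, 121, 117, 118, 108, 105, 124, 124, 111, 83, 83, 83, 89, 93, 123, 142, 142, 140, 133, 106, 127, 132, 133]
266 [137, 135, 128, 119, 119, 117, 111, 112, 107, 95, 70, 68, 66, 71, 79, 106, 129, 134, 133, 132, 122, 132, 132, 131]
267 [138, 137, 124, 118, 117, 116, 104, 87, 79, 71, 63, 62, 63, 65, 66, 74, 96, 105, 106, 128, 131, 131, 130, 132]
```

Call:
jog_arm(
  motion=[
    [0.0006, 0.0008, 0.001, 0, 0, 0, -1],
    [0, 0, 0.001, 0, 0, 0, -1],
    [0, 0, 0, 0, 0, 0, -1],
    [0, 0, 0, 0, 0, 0, -1],
  ],
)

```text
time_s: 11.25
ee_pos: [0.495, 0.2003, 0.2066]
eef_rot: [-2.695, -0.055, -1.763]
force: [0.2, -0.1, -0.5]
grip_width: 0.0218
grip_force: 40.0
```

Run:
```python
from plan import *
W,iw=snap("wrist","w7"); o=ctrl.get_obs(); print(o["force"].round(2),o["moment"].round(2),o["ee_pos"])
for v in range(240,264): print(v,[int(iw[v,u].sum()//3) for u in range(300,348,2)])
```

```text
[-0.1  -0.15 -0.28] [ 0.16  0.31 -0.03] [0.49501156 0.20034486 0.20661663]
240 [119, 98, 97, 93, 83, 116, 118, 126, 140, 112, 94, 94, 93, 96, 95, 92, 90, 86, 86, 77, 69, 69, 76, 88]
241 [113, 97, 97, 85, 83, 137, 140, 139, 142, 123, 95, 94, 95, 94, 95, 95, 94, 92, 89, 79, 67, 71, 71, 98]
242 [106, 95, 94, 85, 89, 140, 142, 140, 141, 123, 95, 96, 95, 94, 95, 94, 95, 94, 92, 81, 72, 69, 71, 109]
243 [102, 97, 90, 91, 102, 141, 143, 143, 135, 113, 93, 95, 94, 94, 93, 95, 92, 93, 91, 85, 70, 68, 68, 111]
244 [99, 97, 91, 104, 125, 141, 141, 142, 118, 97, 96, 95, 96, 94, 96, 93, 93, 94, 93, 110, 76, 69, 71, 110]
245 [99, 97, 91, 112, 139, 141, 144, 142, 100, 94, 95, 93, 95, 94, 93, 93, 94, 94, 104, 135, 80, 68, 69, 110]
246 [98, 96, 89, 116, 142, 141, 140, 140, 96, 94, 94, 94, 94, 92, 93, 93, 93, 94, 115, 136, 85, 70, 68, 104]
247 [93, 91, 96, 124, 143, 141, 141, 140, 100, 94, 96, 94, 94, 92, 95, 94, 93, 93, 115, 134, 89, 70, 73, 101]
248 [93, 85, 107, 136, 142, 140, 141, 142, 98, 92, 94, 93, 95, 94, 94, 93, 94, 92, 110, 139, 109, 74, 87, 106]
249 [90, 85, 110, 139, 141, 141, 142, 140, 98
[... 909 characters left out ...]
8, 87, 103, 129, 123, 124, 106, 96, 95, 90, 93, 95, 100, 98, 96, 95, 107, 115, 115, 116, 111, 95, 101, 129]
259 [121, 88, 109, 141, 133, 130, 117, 101, 96, 87, 91, 95, 99, 98, 97, 99, 122, 138, 139, 139, 126, 96, 110, 131]
260 [122, 91, 106, 140, 124, 124, 127, 126, 115, 87, 93, 95, 99, 98, 113, 127, 135, 141, 141, 139, 126, 95, 119, 130]
261 [120, 101, 98, 128, 125, 121, 143, 160, 138, 85, 92, 96, 98, 98, 138, 162, 150, 141, 139, 137, 120, 101, 126, 130]
262 [120, 106, 90, 109, 122, 121, 149, 173, 143, 89, 91, 97, 100, 100, 146, 173, 157, 141, 140, 135, 108, 110, 130, 130]
263 [118, 113, 93, 104, 122, 122, 144, 168, 133, 87, 92, 95, 99, 100, 141, 172, 156, 140, 140, 132, 100, 119, 130, 130]
```

Call:
jog_arm(
  motion=[
    [0, 0.0003, 0.001, 0, 0, 0, -1],
    [0, 0, 0.001, 0, 0, 0, -1],
    [0, 0, 0, 0, 0, 0, -1],
  ],
)

```text
time_s: 11.6
ee_pos: [0.4955, 0.2001, 0.2045]
eef_rot: [-2.695, -0.055, -1.763]
force: [-0.2, 0.3, -1.7]
grip_width: 0.0213
grip_force: 40.0
```

Call:
jog_arm(
  motion=[
    [0, 0, 0.001, 0, 0, 0, -1],
    [0, 0, 0.001, 0, 0, 0, -1],
    [0, 0, 0, 0, 0, 0, -1],
  ],
)

```text
time_s: 11.9
ee_pos: [0.4964, 0.1998, 0.2027]
eef_rot: [-2.695, -0.055, -1.763]
force: [0.0, -0.3, -1.1]
grip_width: 0.0218
grip_force: 40.0
```

Call:
jog_arm(
  motion=[
    [0, 0, 0.001, 0, 0, 0, -1],
    [0, 0, 0.001, 0, 0, 0, -1],
    [0, 0, 0, 0, 0, 0, -1],
  ],
)

```text
time_s: 12.2
ee_pos: [0.497, 0.1998, 0.2021]
eef_rot: [-2.694, -0.054, -1.764]
force: [-11.6, 1.2, 13.5]
grip_width: 0.0219
grip_force: 40.0
```

Run:
```python
from plan import *
W,iw=snap("wrist","w8"); o=ctrl.get_obs(); print(o["force"].round(2),o["moment"].round(2),o["ee_pos"])
for v in range(244,266): print(v,[int(iw[v,u].sum()//3) for u in range(300,348,2)])
```

```text
[-11.72   0.04  11.83] [-0.18  1.71 -0.37] [0.4970299  0.19986257 0.20217516]
244 [97, 97, 92, 85, 98, 140, 142, 141, 142, 135, 116, 94, 96, 95, 94, 91, 93, 93, 91, 81, 71, 68, 68, 102]
245 [100, 97, 91, 94, 115, 140, 142, 141, 135, 114, 98, 94, 93, 95, 93, 93, 92, 95, 89, 85, 73, 68, 70, 103]
246 [98, 98, 90, 112, 137, 141, 144, 137, 116, 96, 93, 95, 93, 96, 91, 95, 93, 92, 93, 110, 82, 69, 67, 100]
247 [96, 98, 86, 119, 143, 142, 141, 131, 98, 94, 94, 95, 93, 93, 93, 92, 93, 93, 104, 135, 93, 70, 70, 94]
248 [94, 94, 89, 118, 139, 142, 141, 138, 98, 93, 93, 95, 95, 93, 95, 94, 93, 92, 107, 139, 95, 69, 68, 93]
249 [88, 88, 101, 129, 143, 141, 141, 140, 97, 93, 95, 95, 94, 94, 94, 93, 95, 94, 96, 137, 104, 69, 73, 95]
250 [86, 84, 115, 140, 141, 143, 142, 140, 99, 93, 95, 94, 94, 93, 93, 95, 95, 94, 96, 136, 120, 72, 88, 100]
251 [86, 85, 118, 140, 140, 141, 141, 141, 99, 96, 95, 93, 92, 94, 93, 93, 95, 97, 116, 138, 130, 73, 93, 98]
252 [86, 85, 113, 131, 130, 132, 139, 139, 99, 94, 91, 91, 93, 92, 92, 92, 94, 115, 133, 138, 130, 75, 92, 101]
253 [85, 88, 101, 101, 99, 98, 116, 120
[... 695 characters left out ...]
 84, 106, 124, 123, 119, 116, 135, 129, 87, 92, 96, 98, 99, 102, 120, 131, 114, 111, 111, 108, 94, 97, 126]
261 [110, 85, 115, 140, 139, 133, 139, 172, 155, 90, 90, 96, 99, 98, 119, 155, 161, 140, 138, 139, 128, 96, 104, 129]
262 [116, 87, 113, 141, 140, 133, 142, 172, 153, 87, 89, 95, 99, 101, 135, 174, 162, 140, 139, 139, 130, 96, 110, 129]
263 [118, 91, 106, 134, 141, 128, 139, 168, 146, 87, 90, 94, 97, 99, 134, 171, 160, 141, 140, 139, 126, 98, 121, 131]
264 [119, 102, 90, 126, 141, 125, 131, 148, 131, 86, 89, 92, 98, 99, 122, 159, 150, 139, 140, 135, 113, 103, 130, 130]
265 [117, 115, 92, 125, 140, 123, 121, 126, 112, 80, 83, 80, 87, 91, 112, 140, 143, 141, 139, 134, 101, 114, 130, 130]
```

Call:
jog_arm(
  motion=[
    [0, 0, -0.001, 0, 0, 0, -1],
    [0, 0, 0, 0, 0, 0, -1],
    [0, 0, 0, 0, 0, 0, -1],
  ],
)

```text
time_s: 12.55
ee_pos: [0.4968, 0.1998, 0.2024]
eef_rot: [-2.694, -0.055, -1.763]
force: [-5.7, -0.6, 6.3]
grip_width: 0.0219
grip_force: 40.0
```

Call:
jog_arm(
  motion=[
    [0.0008, 0, 0, 0, 0, 0, -1],
    [0.0008, 0, 0, 0, 0, 0, -1],
    [0, 0, 0, 0, 0, 0, -1],
  ],
)

```text
time_s: 12.85
ee_pos: [0.4967, 0.1988, 0.2026]
eef_rot: [-2.694, -0.053, -1.763]
force: [-3.8, 4.3, 5.1]
grip_width: 0.0221
grip_force: 40.0
```

Call:
jog_arm(
  motion=[
    [-0.0016, 0, 0, 0, 0, 0, -1],
    [-0.0008, 0, 0, 0, 0, 0, -1],
    [-0.0008, 0, 0, 0, 0, 0, -1],
    [0, 0, 0, 0, 0, 0, -1],
  ],
)

```text
time_s: 13.25
ee_pos: [0.4972, 0.2006, 0.2024]
eef_rot: [-2.694, -0.057, -1.764]
force: [-5.9, -4.9, 9.0]
grip_width: 0.0218
grip_force: 40.0
```

Call:
jog_arm(
  motion=[
    [0.0016, 0, -0.001, 0, 0, 0, -1],
    [0, 0, -0.001, 0, 0, 0, -1],
    [0, 0, 0, 0, 0, 0, -1],
  ],
)

```text
time_s: 13.55
ee_pos: [0.496, 0.2, 0.2037]
eef_rot: [-2.695, -0.055, -1.763]
force: [-0.7, 0.3, -0.6]
grip_width: 0.0219
grip_force: 40.0
```

Call:
jog_arm(
  motion=[
    [0.001, 0, 0, 0, 0, 0, -1],
    [0.001, 0, 0, 0, 0, 0, -1],
    [0, 0, 0, 0, 0, 0, -1],
  ],
)

```text
time_s: 13.85
ee_pos: [0.4956, 0.1982, 0.2038]
eef_rot: [-2.695, -0.055, -1.763]
force: [0.8, 1.8, -3.4]
grip_width: 0.0215
grip_force: 40.0
```

Call:
jog_arm(
  motion=[
    [-0.002, 0, 0, 0, 0, 0, -1],
    [-0.001, 0, 0, 0, 0, 0, -1],
    [-0.001, 0, 0, 0, 0, 0, -1],
    [0, 0, 0, 0, 0, 0, -1],
  ],
)

```text
time_s: 14.25
ee_pos: [0.4962, 0.2011, 0.2036]
eef_rot: [-2.695, -0.057, -1.764]
force: [-1.7, -6.6, 1.7]
grip_width: 0.0221
grip_force: 40.0
```

Call:
jog_arm(
  motion=[
    [0.0023, 0, 0.001, 0, 0, 0, -1],
    [0, 0, 0.0012, 0, 0, 0, -1],
    [0, 0, 0, 0, 0, 0, -1],
  ],
)

```text
time_s: 14.55
ee_pos: [0.4968, 0.1995, 0.2024]
eef_rot: [-2.694, -0.055, -1.764]
force: [-6.3, -0.9, 8.5]
grip_width: 0.0215
grip_force: 40.0
```

```bash
cat > st.py <<'E'
from h import *
d=np.load("torch.npz")
o=ctrl.get_obs(); Q=R.from_euler("xyz",o["eef_rot"]).as_matrix(); y=-Q[:,1]
print("F tool",(Q.T@o["force"]).round(2),"M tool",(Q.T@o["moment"]).round(3),"ang",-np.arctan2(y@d["Y"],y@d["X"]).round(3),"q6",o["qpos"][5].round(3),"tau6",o["tau"][5].round(3),o["ee_pos"],"tilt",(Q.T@-d["Z"])[:2].round(4),"t",o["time_s"])
E
python3 st.py
```

```text
F tool [  2.56   1.83 -10.2 ] M tool [-0.972  0.709  0.004] ang -0.132 q6 -2.298 tau6 -0.033 [0.49676398 0.19946385 0.20235202] tilt [0.0026 0.0006] t 14.55
```

Call:
jog_arm(
  motion=[
    [0, 0, 0, 0, 0, 0.06, -1],
    [0, 0, 0, 0, 0, 0.06, -1],
    [0, 0, 0, 0, 0, 0.06, -1],
    [0, 0, 0, 0, 0, 0.06, -1],
    [0, 0, 0, 0, 0, 0.06, -1],
  ],
)

```text
time_s: 15.05
ee_pos: [0.4968, 0.1995, 0.2024]
eef_rot: [-2.697, 0.076, -2.036]
force: [-7.3, -1.0, 6.9]
grip_width: 0.0219
grip_force: 40.0
```

```bash
python3 st.py
```

```text
F tool [ 3.66  2.41 -9.15] M tool [-0.684  0.928 -0.056] ang 0.17 q6 -1.995 tau6 -1.211 [0.49680758 0.19951851 0.20238741] tilt [ 0.0028 -0.    ] t 15.05
```

Call:
jog_arm(
  motion=[
    [0, 0, 0, 0, 0, 0.06, -1],
    [0, 0, 0, 0, 0, 0.06, -1],
    [0, 0, 0, 0, 0, 0.06, -1],
    [0, 0, 0, 0, 0, 0.06, -1],
    [0, 0, 0, 0, 0, 0.06, -1],
  ],
)

```text
time_s: 15.55
ee_pos: [0.4967, 0.1996, 0.2023]
eef_rot: [-2.736, 0.201, -2.312]
force: [-6.2, -0.6, 6.8]
grip_width: 0.0219
grip_force: 40.0
```

```bash
python3 st.py
```

```text
F tool [ 3.17  0.83 -8.65] M tool [-0.505  1.082 -0.039] ang 0.47 q6 -1.695 tau6 -1.212 [0.49669812 0.19955431 0.20231352] tilt [ 0.0026 -0.0011] t 15.55
```

Call:
jog_arm(
  motion=[
    [0, 0, 0, 0, 0, 0.06, -1],
    [0, 0, 0, 0, 0, 0.06, -1],
    [0, 0, 0, 0, 0, 0.06, -1],
    [0, 0, 0, 0, 0, 0.06, -1],
    [0, 0, 0, 0, 0, 0.06, -1],
  ],
)

```text
time_s: 16.05
ee_pos: [0.4966, 0.1996, 0.2023]
eef_rot: [-2.81, 0.31, -2.601]
force: [-7.2, 0.2, 6.8]
grip_width: 0.022
grip_force: 40.0
```

```bash
python3 st.py
```

```text
F tool [ 3.76  0.99 -9.12] M tool [-0.397  1.273 -0.066] ang 0.77 q6 -1.395 tau6 -1.208 [0.49661622 0.19963969 0.20226723] tilt [ 0.002 -0.002] t 16.05
```

Call:
jog_arm(
  motion=[
    [0, 0, 0, 0, 0, 0.05, -1],
    [0, 0, 0, 0, 0, 0.05, -1],
    [0, 0, 0, 0, 0, 0.05, -1],
    [0, 0, 0, 0, 0, 0.04, -1],
    [0, 0, 0, 0, 0, 0.03, -1],
  ],
)

```text
time_s: 16.55
ee_pos: [0.4966, 0.1997, 0.2022]
eef_rot: [-2.885, 0.373, -2.824]
force: [-7.9, -0.3, 7.7]
grip_width: 0.0215
grip_force: 40.0
```

```bash
python3 st.py
```

```text
F tool [  4.24  -0.41 -10.14] M tool [-0.281  1.333 -0.1  ] ang 0.99 q6 -1.176 tau6 -0.394 [0.4965645  0.19969564 0.20222822] tilt [ 0.0015 -0.0025] t 16.55
```

Call:
jog_arm(
  motion=[
    [0, 0, 0, 0, 0, 0.03, -1],
    [0, 0, 0, 0, 0, 0.03, -1],
    [0, 0, 0, 0, 0, 0.03, -1],
    [0, 0, 0, 0, 0, 0.03, -1],
    [0, 0, 0, 0, 0, 0.03, -1],
  ],
)

```text
time_s: 17.05
ee_pos: [0.4966, 0.1998, 0.2022]
eef_rot: [-2.945, 0.407, -2.981]
force: [-7.9, 1.5, 7.5]
grip_width: 0.022
grip_force: 40.0
```

```bash
python3 st.py
```

```text
F tool [  3.94   0.77 -10.19] M tool [-0.183  1.415 -0.108] ang 1.139 q6 -1.026 tau6 -0.574 [0.49655568 0.19975117 0.20224029] tilt [ 0.0011 -0.0029] t 17.05
```

Call:
jog_arm(
  motion=[
    [0, 0, 0, 0, 0, 0.03, -1],
    [0, 0, 0, 0, 0, 0.03, -1],
    [0, 0, 0, 0, 0, 0.03, -1],
    [0, 0, 0, 0, 0, 0.03, -1],
    [0, 0, 0, 0, 0, 0.03, -1],
  ],
)

```text
time_s: 17.55
ee_pos: [0.4965, 0.1998, 0.2022]
eef_rot: [-3.011, 0.432, 3.14]
force: [-8.2, 2.0, 7.0]
grip_width: 0.0217
grip_force: 40.0
```

```bash
python3 st.py
```

```text
F tool [ 4.52  0.74 -9.97] M tool [-0.04   1.47  -0.025] ang 1.289 q6 -0.876 tau6 -0.57 [0.4965232  0.19980575 0.20217479] tilt [ 0.0006 -0.0031] t 17.55
```

```bash
cat > sl.py <<'E'
from h import *
import sys
W,iw=snap("wrist",sys.argv[1]); g=iw.mean(2)
for v in range(244,268): print(v,[int(g[v,u]) for u in range(300,348,2)])
E
python3 sl.py w9
```

```text
244 [79, 75, 74, 83, 89, 96, 141, 144, 144, 145, 144, 144, 144, 144, 144, 144, 143, 141, 126, 93, 88, 88, 99, 122]
245 [75, 77, 74, 87, 91, 97, 127, 128, 133, 143, 143, 143, 144, 142, 142, 143, 142, 142, 132, 106, 91, 89, 99, 117]
246 [76, 75, 75, 94, 96, 99, 103, 102, 121, 143, 144, 144, 143, 145, 144, 144, 144, 143, 138, 127, 98, 88, 94, 114]
247 [77, 75, 78, 97, 98, 96, 97, 98, 113, 145, 144, 144, 144, 144, 143, 143, 144, 142, 142, 135, 106, 90, 90, 108]
248 [77, 75, 81, 96, 98, 98, 98, 98, 102, 140, 141, 143, 142, 143, 144, 145, 145, 144, 141, 135, 100, 90, 89, 105]
249 [75, 74, 85, 93, 98, 99, 97, 99, 98, 127, 128, 126, 127, 136, 143, 143, 142, 141, 128, 113, 95, 90, 88, 103]
250 [75, 73, 87, 94, 98, 98, 98, 98, 98, 102, 100, 101, 102, 122, 142, 140, 128, 118, 90, 70, 92, 91, 88, 103]
251 [75, 74, 91, 100, 99, 97, 98, 97, 98, 97, 99, 97, 96, 118, 130, 121, 87, 68, 59, 58, 87, 91, 89, 102]
252 [73, 74, 93, 98, 98, 98, 97, 97, 97, 97, 98, 96, 95, 103, 98, 75, 59, 54, 57, 59, 82, 90, 93, 102]
253 [76, 76, 93, 96, 99, 98, 98, 98, 98, 97, 96, 97, 90, 85, 79, 76, 58, 55, 57, 66, 84, 8
[... 890 characters left out ...]
262 [127, 99, 96, 80, 78, 86, 133, 159, 114, 101, 99, 95, 89, 99, 139, 166, 149, 122, 124, 126, 138, 96, 102, 119]
263 [130, 105, 98, 93, 94, 109, 142, 166, 122, 102, 99, 94, 90, 98, 134, 147, 142, 124, 124, 124, 124, 94, 109, 117]
264 [133, 117, 100, 106, 119, 132, 146, 150, 127, 102, 95, 87, 88, 97, 125, 131, 128, 124, 125, 123, 96, 94, 117, 118]
265 [133, 126, 101, 119, 140, 142, 144, 143, 121, 92, 82, 73, 79, 87, 115, 121, 123, 123, 124, 124, 95, 100, 117, 119]
266 [132, 132, 107, 118, 143, 141, 128, 122, 97, 73, 67, 66, 66, 71, 92, 104, 113, 122, 121, 123, 99, 111, 119, 118]
267 [133, 131, 117, 113, 134, 119, 95, 81, 70, 67, 66, 64, 64, 65, 65, 73, 89, 106, 113, 115, 107, 116, 118, 119]
```

Call:
jog_arm(
  motion=[
    [0, 0, 0, 0, 0, 0.03, -1],
    [0, 0, 0, 0, 0, 0.03, -1],
    [0, 0, 0, 0, 0, 0.03, -1],
    [0, 0, 0, 0, 0, 0.03, -1],
    [0, 0, 0, 0, 0, 0.03, -1],
  ],
)

```text
time_s: 18.1
ee_pos: [0.4965, 0.1999, 0.2022]
eef_rot: [-3.082, 0.446, 2.975]
force: [-7.8, 1.9, 6.6]
grip_width: 0.0221
grip_force: 40.0
```

```bash
python3 st.py
```

```text
F tool [ 4.4   0.02 -9.4 ] M tool [ 0.157  1.486 -0.122] ang 1.439 q6 -0.726 tau6 -0.566 [0.49649396 0.19987939 0.20217703] tilt [ 0.0001 -0.0033] t 18.1
```

Call:
jog_arm(
  motion=[
    [0, 0, 0, 0, 0, 0.03, -1],
    [0, 0, 0, 0, 0, 0.03, -1],
    [0, 0, 0, 0, 0, 0.03, -1],
    [0, 0, 0, 0, 0, 0.03, -1],
  ],
)

```text
time_s: 18.5
ee_pos: [0.4965, 0.1999, 0.2022]
eef_rot: [-3.139, 0.45, 2.842]
force: [-8.0, 2.0, 6.7]
grip_width: 0.0219
grip_force: 40.0
```

```bash
python3 st.py
```

```text
F tool [ 4.47 -0.42 -9.61] M tool [ 0.21   1.484 -0.026] ang 1.559 q6 -0.606 tau6 -0.562 [0.49650671 0.1999135  0.20218553] tilt [-0.0003 -0.0034] t 18.5
```

Call:
jog_arm(
  motion=[
    [0, 0, 0, 0, 0, 0.03, -1],
    [0, 0, 0, 0, 0, 0.03, -1],
    [0, 0, 0, 0, 0, 0.03, -1],
    [0, 0, 0, 0, 0, 0.03, -1],
  ],
)

```text
time_s: 18.9
ee_pos: [0.4965, 0.2, 0.2022]
eef_rot: [3.086, 0.446, 2.708]
force: [-9.0, 3.2, 6.3]
grip_width: 0.0218
grip_force: 40.0
```

```bash
python3 st.py
```

```text
F tool [ 5.89 -0.31 -9.82] M tool [ 0.312  1.484 -0.09 ] ang 1.679 q6 -0.486 tau6 -0.558 [0.49651636 0.19996375 0.2021875 ] tilt [-0.0007 -0.0034] t 18.9
```

Call:
jog_arm(
  motion=[
    [0, 0, 0, 0, 0, 0.03, -1],
    [0, 0, 0, 0, 0, 0.03, -1],
    [0, 0, 0, 0, 0, 0.03, -1],
  ],
)

```text
time_s: 19.2
ee_pos: [0.4965, 0.2, 0.2022]
eef_rot: [3.043, 0.44, 2.609]
force: [-8.1, 2.0, 6.0]
grip_width: 0.0218
grip_force: 40.0
```

```bash
python3 st.py; python3 sl.py w10 | awk 'NR>5&&NR<20'
```

```text
F tool [ 4.67 -1.48 -9.03] M tool [ 0.247  1.52  -0.174] ang 1.769 q6 -0.396 tau6 -0.502 [0.49654137 0.20004018 0.20220043] tilt [-0.001  -0.0036] t 19.2
249 [70, 71, 86, 137, 138, 139, 139, 139, 139, 140, 138, 140, 140, 139, 139, 137, 135, 119, 95, 75, 99, 87, 83, 95]
250 [72, 71, 83, 127, 137, 125, 130, 140, 140, 139, 139, 140, 139, 139, 138, 123, 110, 80, 64, 60, 90, 87, 84, 93]
251 [73, 73, 88, 109, 123, 101, 112, 136, 139, 139, 139, 140, 138, 134, 119, 90, 68, 59, 55, 60, 89, 88, 84, 92]
252 [72, 73, 92, 95, 98, 94, 98, 122, 136, 138, 139, 137, 125, 107, 83, 66, 55, 54, 56, 61, 84, 88, 86, 92]
253 [71, 73, 91, 94, 94, 93, 94, 98, 128, 137, 125, 121, 98, 79, 75, 72, 56, 56, 59, 66, 82, 88, 83, 94]
254 [72, 73, 88, 95, 95, 97, 94, 94, 110, 122, 97, 91, 87, 82, 81, 80, 60, 59, 67, 76, 91, 88, 86, 94]
255 [71, 73, 89, 93, 94, 95, 94, 93, 91, 92, 87, 86, 87, 83, 83, 81, 71, 72, 79, 94, 111, 95, 86, 96]
256 [72, 74, 91, 93, 94, 91, 86, 86, 86, 89, 88, 85, 95, 91, 83, 82, 79, 87, 99, 114, 123, 100, 85, 96]
257 [73, 72, 91, 93, 85, 78, 75, 86, 85, 94, 89, 86, 100, 105, 83, 82, 93, 110, 118, 119, 119, 98, 88, 101]
258 [72, 74, 88, 86, 70, 60, 69, 84, 86, 96, 88, 86, 101, 116, 86, 83, 106, 120, 120, 121, 118, 97, 84, 106]
259 [72, 69, 86, 70, 58, 54, 70, 91, 91, 95, 88, 88, 99, 121, 103, 98, 109, 121, 118, 121, 119, 91, 86, 110]
260 [74, 71, 86, 66, 55, 56, 80, 103, 103, 95, 89, 86, 99, 124, 130, 126, 120, 119, 119, 120, 120, 91, 89, 112]
261 [79, 72, 78, 68, 55, 59, 88, 110, 106, 95, 91, 85, 98, 122, 142, 145, 132, 120, 121, 121, 118, 92, 96, 115]
262 [83, 72, 73, 68, 63, 71, 95, 111, 106, 95, 90, 88, 100, 123, 144, 145, 135, 122, 121, 121, 111, 89, 101, 115]
```

Call:
jog_arm(
  motion=[
    [0, 0, 0, 0, 0, 0.02, -1],
    [0, 0, 0, 0, 0, 0.02, -1],
  ],
)

```text
time_s: 19.45
ee_pos: [0.4965, 0.2001, 0.2021]
eef_rot: [3.025, 0.435, 2.566]
force: [-7.7, 2.1, 7.1]
grip_width: 0.0221
grip_force: 40.0
```

```bash
python3 st.py
```

```text
F tool [ 3.89 -1.25 -9.86] M tool [ 0.342  1.565 -0.203] ang 1.809 q6 -0.357 tau6 -0.273 [0.49651345 0.20005948 0.20214458] tilt [-0.0012 -0.0035] t 19.45
```

Call:
jog_arm(
  motion=[
    [0, 0, 0, 0, 0, 0.02, -1],
    [0, 0, 0, 0, 0, 0.02, -1],
  ],
)

```text
time_s: 19.65
ee_pos: [0.4965, 0.2001, 0.2022]
eef_rot: [3.006, 0.43, 2.522]
force: [-8.9, 2.7, 7.4]
grip_width: 0.0216
grip_force: 40.0
```

```bash
python3 st.py
```

```text
F tool [  4.89  -1.53 -10.74] M tool [ 0.366  1.492 -0.22 ] ang 1.849 q6 -0.317 tau6 -0.205 [0.49652978 0.20008039 0.20217816] tilt [-0.0013 -0.0035] t 19.65
```

Call:
jog_arm(
  motion=[
    [0, 0, 0, 0, 0, 0.02, -1],
    [0, 0, 0, 0, 0, 0.02, -1],
    [0, 0, 0, 0, 0, 0, -1],
  ],
)

```text
time_s: 19.95
ee_pos: [0.4966, 0.2002, 0.2022]
eef_rot: [2.988, 0.424, 2.479]
force: [-8.3, 3.4, 5.8]
grip_width: 0.0219
grip_force: 40.0
```

```bash
python3 st.py; python3 sl.py w11 >/dev/null
cat > an.py <<'E'
from h import *
import sys
for n in sys.argv[1:]:
    im=load(n)[1].mean(2); c=[]
    for u0,u1 in((303,313),(331,341)):
        w=np.clip(72-im[246:265,u0:u1],0,None); yy,xx=np.mgrid[246:265,u0:u1]
        if u0<320: w[:8]=0
        c.append(((w*xx).sum()/w.sum(),(w*yy).sum()/w.sum()))
    print(n,np.round(c,2),"ang",np.arctan2((c[0][1]-c[1][1])/.95,c[1][0]-c[0][0]).round(3))
E
python3 an.py w8 w9 w10 w11
```

```text
F tool [ 5.49 -1.08 -9.13] M tool [ 0.108  1.647 -0.2  ] ang 1.889 q6 -0.277 tau6 0.534 [0.49655715 0.20021433 0.2021553 ] tilt [-0.0016 -0.0038] t 19.95
w8 [[308.84 255.4 ]
 [335.95 255.73]] ang -0.013
w9 [[308.8  259.36]
 [335.14 252.35]] ang 0.273
w10 [[308.79 259.99]
 [334.84 252.11]] ang 0.308
w11 [[308.96 261.64]
 [334.28 250.82]] ang 0.423
```

The slot kept a constant lag to the tool while it turned (0.27–0.31). It then stopped following: 0.12 rad more at the tool raised the lag by 0.115, and the torque rose from about 0.07 to 0.2 N m. The screw is at its stop. I'm easing back within the lash and withdrawing.

Call:
jog_arm(
  motion=[
    [0, 0, 0, 0, 0, -0.1, -1],
    [0, 0, 0, 0, 0, -0.1, -1],
    [0, 0, 0, 0, 0, -0.06, -1],
    [0, 0, 0, 0, 0, 0, -1],
  ],
)

```text
time_s: 20.4
ee_pos: [0.4966, 0.2, 0.2023]
eef_rot: [3.111, 0.449, 2.768]
force: [-6.6, 1.5, 6.6]
grip_width: 0.0219
grip_force: 40.0
```

```bash
python3 st.py
```

```text
F tool [ 3.17 -0.77 -8.91] M tool [0.158 1.275 0.014] ang 1.626 q6 -0.54 tau6 -1.073 [0.49664165 0.19997387 0.20227044] tilt [-0.0002 -0.0036] t 20.4
```

Call:
jog_arm(
  motion=[
    [0, 0, -0.002, 0, 0, 0, -1],
    [0, 0, -0.004, 0, 0, 0, -1],
    [0, 0, -0.006, 0, 0, 0, -1],
    [0, 0, -0.01, 0, 0, 0, -1],
    [0, 0, 0, 0, 0, 0, -1],
  ],
)

```text
time_s: 20.9
ee_pos: [0.4878, 0.2027, 0.2233]
eef_rot: [3.109, 0.451, 2.765]
force: [0.6, 0.4, -0.6]
grip_width: 0.0217
grip_force: 40.0
```

```bash
python3 st.py
python3 - <<'E'
from h import *
W,iw=snap("wrist","w12"); cv2.imwrite("pics/c7.png",cv2.resize(iw[190:310,242:402],(800,600),interpolation=cv2.INTER_CUBIC))
E
```

```text
F tool [-0.12  0.57  0.75] M tool [ 0.039  0.233 -0.012] ang 1.628 q6 -0.543 tau6 -0.042 [0.48779687 0.20273476 0.22334309] tilt [ 0.0015 -0.0043] t 20.9
```

View pics/c7.png

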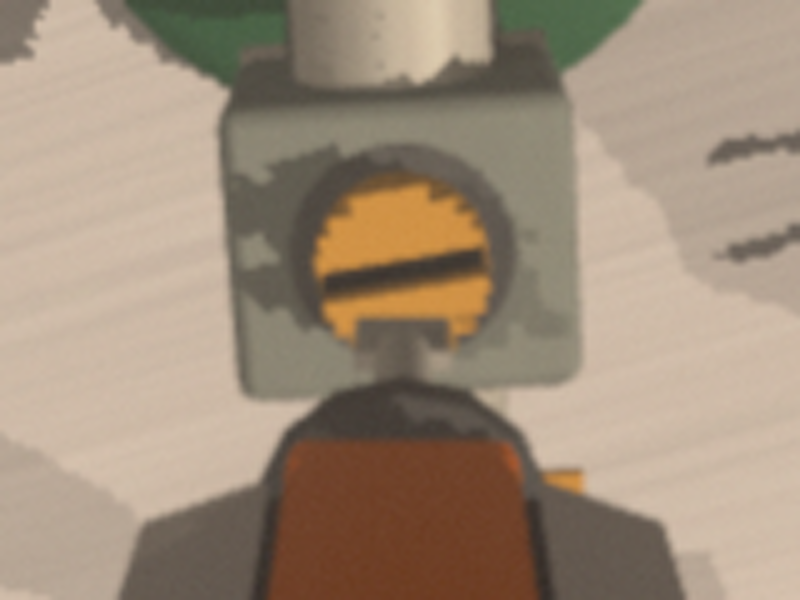

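The last view shows the slot 0.16 rad off tool y, exactly where it would be had it stayed put while I backed off 0.26. Total screw turn is about 1.59 rad, and the blade sits square in the hand. Now back to the stand.

Call:
jog_arm(
  motion=[
    [0, 0, -0.02, 0, 0, 0, -1],
    [0, 0, -0.03, 0, 0, 0, -1],
    [0, 0, -0.015, 0, 0, 0, -1],
    [0, 0, 0, 0, 0, 0, -1],
  ],
)

```text
time_s: 21.35
ee_pos: [0.4609, 0.2114, 0.282]
eef_rot: [3.109, 0.451, 2.765]
force: [0.2, 0.2, -0.6]
grip_width: 0.0219
grip_force: 40.0
```

Run:
```python
from plan import *
o=ctrl.get_obs(); Q=R.from_euler("xyz",o["eef_rot"]).as_matrix()
z=Q[:,2]; ax=np.cross(z,[0,0,-1]); ax/=np.linalg.norm(ax); G=R.from_rotvec(ax*np.arccos(-z[2])).as_matrix()@Q
print(o["ee_pos"],o["qpos"]); P=np.array([.567,-.1445,.262]); a,b=delta(P,G); print(b,"shift in upright frame",G.T@(P-o["ee_pos"]),R.from_matrix(G).as_euler("xyz"))
```

```text
[0.46085087 0.21136113 0.28197813] [ 0.53039634 -0.01954728  1.76933821 -0.37003108  1.10420339 -0.55141658]
[3.06873698e-02 4.51256738e-01 4.93711044e-18] shift in upright frame [-0.22740129 -0.29358718  0.01997813] [-3.14159265e+00 -2.22044605e-16  2.77244214e+00]
```

Call:
jog_arm(
  motion=[
    [0, 0, 0, 0.0077, 0.113, 0, -1],
    [0, 0, 0, 0.0077, 0.113, 0, -1],
    [0, 0, 0, 0.0077, 0.113, 0, -1],
    [0, 0, 0, 0.0077, 0.112, 0, -1],
    [0, 0, 0, 0, 0, 0, -1],
  ],
)

```text
time_s: 21.85
ee_pos: [0.462, 0.2098, 0.2783]
eef_rot: [-3.137, -0.006, 2.769]
force: [-0.2, -0.0, -0.1]
grip_width: 0.022
grip_force: 40.0
```

Call:
jog_arm(
  motion=[
    [-0.015, -0.02, 0, 0, 0, 0, -1],
    [-0.025, -0.032, 0, 0, 0, 0, -1],
    [-0.025, -0.032, 0, 0, 0, 0, -1],
    [-0.025, -0.032, 0, 0, 0, 0, -1],
    [-0.025, -0.032, 0, 0, 0, 0, -1],
  ],
)

```text
time_s: 22.35
ee_pos: [0.5145, 0.0296, 0.2795]
eef_rot: [-3.137, 0.0, 2.772]
force: [0.7, 0.4, -0.7]
grip_width: 0.0217
grip_force: 40.0
```

Call:
jog_arm(
  motion=[
    [-0.025, -0.032, 0, 0, 0, 0, -1],
    [-0.025, -0.032, 0, 0, 0, 0, -1],
    [-0.025, -0.032, 0, 0, 0, 0, -1],
    [-0.025, -0.032, 0, 0, 0, 0, -1],
    [-0.0124, -0.0176, 0, 0, 0, 0, -1],
  ],
)

```text
time_s: 22.85
ee_pos: [0.5668, -0.1478, 0.2791]
eef_rot: [-3.137, -0.001, 2.77]
force: [0.5, 1.0, -0.5]
grip_width: 0.0219
grip_force: 40.0
```

Call:
jog_arm(
  motion=[
    [0, 0, 0, 0, 0, 0, -1],
    [0, 0, 0, 0, 0, 0, -1],
  ],
)

```text
time_s: 23.05
ee_pos: [0.5664, -0.1448, 0.2797]
eef_rot: [-3.138, -0.002, 2.771]
force: [-0.3, -0.4, -0.2]
grip_width: 0.022
grip_force: 40.0
```

Run:
```python
from plan import *
W,iw=snap("wrist","w13"); o=ctrl.get_obs(); Q=R.from_euler("xyz",o["eef_rot"]).as_matrix()
print(o["ee_pos"],o["qpos"],"z",Q[:,2].round(4)); print("to go",Q.T@(np.array([.567,-.1445,.262])-o["ee_pos"]))
# hole: dark ellipse in the wood; predicted pixel for the mouth
pm=proj(W,[.5677,-.1449,.07])[0]; print("mouth pred",pm)
u,v=pm.astype(int); 
for r in range(v-22,v+22,2): print(r,[int(iw[r,c].mean()) for c in range(u-30,u+32,3)])
```

```text
[ 0.56646255 -0.14427997  0.28007115] [-0.31052227  0.33678012  1.30123562 -0.00330911  1.50528585 -1.51154946] z [-0.0026 -0.0026 -1.    ]
to go [-6.07942933e-04  5.03360670e-05  1.80701873e-02]
mouth pred [322.64815156 212.64506288]
190 [133, 136, 142, 145, 143, 146, 145, 145, 144, 145, 147, 143, 137, 133, 133, 133, 132, 131, 141, 144, 135]
192 [131, 134, 137, 145, 146, 145, 147, 145, 142, 146, 145, 147, 139, 135, 132, 133, 132, 132, 135, 145, 144]
194 [134, 133, 136, 144, 145, 146, 146, 145, 144, 143, 146, 147, 142, 136, 131, 133, 133, 133, 130, 141, 145]
196 [133, 132, 133, 139, 147, 145, 147, 146, 144, 143, 145, 146, 143, 139, 134, 132, 133, 134, 131, 137, 145]
198 [132, 133, 134, 136, 143, 145, 144, 146, 146, 146, 143, 146, 146, 141, 134, 130, 133, 133, 130, 132, 143]
200 [132, 133, 134, 136, 142, 146, 145, 145, 146, 144, 140, 143, 149, 145, 139, 132, 131, 131, 131, 131, 138]
202 [131, 133, 133, 133, 139, 145, 145, 144, 142, 117, 102, 104, 129, 145, 140, 132, 130, 133, 131, 130, 133]
204 [133, 133, 134, 133, 136, 140, 146, 143, 119, 91, 89, 90, 90, 131, 143, 135, 130, 131, 130,
[... 806 characters left out ...]
 118, 144, 145, 146, 145, 138, 132, 131]
222 [143, 141, 139, 136, 132, 133, 135, 133, 141, 128, 113, 117, 124, 141, 145, 145, 146, 146, 141, 135, 129]
224 [144, 141, 140, 137, 135, 130, 136, 133, 134, 137, 138, 138, 141, 145, 144, 145, 147, 149, 144, 138, 133]
226 [143, 142, 140, 138, 134, 133, 133, 136, 134, 135, 142, 145, 147, 146, 145, 146, 145, 148, 145, 141, 134]
228 [140, 143, 141, 140, 136, 134, 132, 137, 132, 133, 139, 143, 145, 146, 145, 144, 144, 146, 146, 145, 135]
230 [138, 142, 142, 140, 138, 134, 134, 135, 134, 134, 135, 143, 144, 147, 147, 145, 144, 145, 147, 146, 138]
232 [131, 140, 142, 142, 138, 136, 134, 132, 135, 133, 134, 139, 145, 144, 146, 147, 144, 147, 147, 147, 142]
```

Call:
jog_arm(
  motion=[
    [-0.0007, 0, 0.03, 0, 0, 0, -1],
    [0, 0, 0.04, 0, 0, 0, -1],
    [0, 0, 0.04, 0, 0, 0, -1],
    [0, 0, 0.015, 0, 0, 0, -1],
    [0, 0, 0, 0, 0, 0, -1],
  ],
)

```text
time_s: 23.6
ee_pos: [0.5659, -0.1441, 0.1534]
eef_rot: [-3.138, -0.005, 2.773]
force: [-0.8, -0.0, -0.3]
grip_width: 0.0213
grip_force: 40.0
```

Call:
jog_arm(
  motion=[
    [0, 0, 0.01, 0, 0, 0, -1],
    [0, 0, 0.01, 0, 0, 0, -1],
    [0, 0, 0.015, 0, 0, 0, -1],
    [0, 0, 0.015, 0, 0, 0, -1],
    [0, 0, 0, 0, 0, 0, -1],
  ],
)

```text
time_s: 24.1
ee_pos: [0.566, -0.1453, 0.1035]
eef_rot: [-3.139, -0.005, 2.772]
force: [-0.2, 0.4, -0.9]
grip_width: 0.0221
grip_force: 40.0
```

Call:
jog_arm(
  motion=[
    [0, 0, 0.008, 0, 0, 0, -1],
    [0, 0, 0.005, 0, 0, 0, -1],
    [0, 0, 0.002, 0, 0, 0, -1],
    [0, 0, 0, 0, 0, 0, -1],
  ],
)

```text
time_s: 24.5
ee_pos: [0.5668, -0.1457, 0.0904]
eef_rot: [-3.139, -0.002, 2.772]
force: [-0.2, -0.4, -1.4]
grip_width: 0.022
grip_force: 40.0
```

Call:
jog_arm(
  motion=[
    [0, 0, 0.001, 0, 0, 0, -1],
    [0, 0, 0, 0, 0, 0, -1],
  ],
)

```text
time_s: 24.7
ee_pos: [0.5669, -0.1457, 0.0897]
eef_rot: [-3.139, -0.001, 2.772]
force: [-0.3, 0.2, 0.0]
grip_width: 0.0217
grip_force: 40.0
```

Call:
jog_arm(
  motion=[
    [0, 0, 0.001, 0, 0, 0, -1],
    [0, 0, 0, 0, 0, 0, -1],
  ],
)

```text
time_s: 24.9
ee_pos: [0.5668, -0.1457, 0.0885]
eef_rot: [-3.139, -0.002, 2.772]
force: [0.6, 0.2, -1.1]
grip_width: 0.0218
grip_force: 40.0
```

Call:
jog_arm(
  motion=[
    [0, 0, 0.001, 0, 0, 0, -1],
    [0, 0, 0, 0, 0, 0, -1],
  ],
)

```text
time_s: 25.1
ee_pos: [0.5668, -0.1457, 0.0875]
eef_rot: [-3.139, -0.002, 2.772]
force: [-0.1, 0.6, -1.5]
grip_width: 0.0216
grip_force: 40.0
```

Call:
jog_arm(
  motion=[
    [0, 0, 0.0008, 0, 0, 0, -1],
    [0, 0, 0, 0, 0, 0, -1],
  ],
)

```text
time_s: 25.3
ee_pos: [0.5669, -0.1457, 0.0874]
eef_rot: [-3.139, -0.001, 2.772]
force: [-3.1, 0.1, 6.4]
grip_width: 0.0219
grip_force: 40.0
```

Call:
jog_arm(
  motion=[
    [0, 0, 0.0008, 0, 0, 0, -1],
    [0, 0, 0, 0, 0, 0, -1],
  ],
)

```text
time_s: 25.5
ee_pos: [0.5669, -0.1458, 0.0874]
eef_rot: [-3.139, -0.001, 2.772]
force: [-7.2, 2.0, 13.5]
grip_width: 0.0219
grip_force: 40.0
```

Call:
jog_arm(
  motion=[
    [0, 0, -0.001, 0, 0, 0, -1],
    [0, 0, 0, 0, 0, 0, -1],
    [0, 0, 0, 0, 0, 0, -0.4],
    [0, 0, 0, 0, 0, 0, -0.2],
    [0, 0, 0, 0, 0, 0, 0],
  ],
  squeeze=10,
)

```text
time_s: 26.0
ee_pos: [0.5667, -0.1457, 0.0867]
eef_rot: [-3.139, -0.002, 2.772]
force: [0.1, 0.0, 0.4]
grip_width: 0.0409
grip_force: 0.0
```

Call:
jog_arm(
  motion=[
    [0, 0, 0, 0, 0, 0, 0.3],
    [0, 0, 0, 0, 0, 0, 0.5],
    [0, 0, 0, 0, 0, 0, 0.5],
    [0, 0, 0, 0, 0, 0, 0.5],
    [0, 0, 0, 0, 0, 0, 0.5],
  ],
)

```text
time_s: 26.5
ee_pos: [0.5668, -0.1457, 0.0869]
eef_rot: [-3.139, -0.002, 2.772]
force: [0.3, -0.1, -0.3]
grip_width: 0.0707
grip_force: 0.0
```

Call:
jog_arm(
  motion=[
    [0, 0, -0.01, 0, 0, 0, 0.5],
    [0, 0, -0.03, 0, 0, 0, 0.5],
    [0, 0, -0.04, 0, 0, 0, 0.5],
    [0, 0, -0.04, 0, 0, 0, 0.5],
    [0, 0, -0.04, 0, 0, 0, 0.5],
  ],
)

```text
time_s: 27.0
ee_pos: [0.5669, -0.1453, 0.2495]
eef_rot: [-3.139, -0.001, 2.772]
force: [-0.9, -0.2, -0.6]
grip_width: 0.0704
grip_force: 0.0
```

Call:
jog_arm(
  motion=[
    [0, 0, 0, 0, 0, 0, 0.5],
    [0, 0, 0, 0, 0, 0, 0.5],
  ],
)

```text
time_s: 27.2
ee_pos: [0.5673, -0.1454, 0.248]
eef_rot: [-3.139, -0.0, 2.772]
force: [0.2, 0.1, -0.8]
grip_width: 0.0703
grip_force: 0.0
```

Run:
```python
from plan import *
W,iw=snap("wrist","w14"); S,s=snap("side","s3"); S0,s0=load("side0"); o=ctrl.get_obs(); print(o["ee_pos"],o["grip_width"],o["force"].round(1))
# orange blobs: side before/after, and wrist cap/handle vs upright prediction
def org(im): 
    h=cv2.cvtColor(im,cv2.COLOR_BGR2HSV); m=((h[...,0]>4)&(h[...,0]<15)&(h[...,1]>190)&(h[...,2]>60)).astype(np.uint8)
    n,l,st,ce=cv2.connectedComponentsWithStats(m); i=np.argsort(-st[1:,4])[:2]+1; return [(st[j].tolist(),ce[j].round(1).tolist()) for j in i]
print("side0",org(s0[:,320:400]),"side now",org(s[:,320:400])); print("wrist",org(iw))
print("pred wrist",proj(W,[[.567,-.1445,.136],[.567,-.1445,.076],[.567,-.1445,.106]]).round(1))
d=np.abs(s.astype(int)-s0).max(2)>60; ys,xs=np.nonzero(d); print("side change box cols/rows",np.percentile(xs,[1,50,99]),np.percentile(ys,[1,50,99]),d.sum())
```

```text
[ 0.56679388 -0.14528312  0.24597792] 0.07035451662757974 [-0.   0.1  0.1]
side0 [([32, 252, 13, 26, 280], [37.6, 264.8]), ([46, 374, 5, 2, 8], [48.0, 374.4])] side now [([34, 252, 11, 26, 243], [38.5, 265.0]), ([49, 215, 3, 3, 5], [50.2, 216.2])]
wrist [([308, 213, 29, 41, 346], [324.1, 229.9]), ([309, 251, 6, 3, 13], [311.5, 252.3])]
pred wrist [[322.6 238.4]
 [322.8 219.4]
 [322.7 228.1]]
side change box cols/rows [  3. 160. 417.] [  4.  80. 476.] 34526
```

The handle stands in the stand at the same height and place as at the start (side rows 252–278), the gripper is clear of it, and the screw is at its stop. Handing in.

```bash
python3 -c "
from station import ctrl; print(ctrl.hand_in())"
```

```text
the job is handed in; nothing more can be done
None
```

The clamp screw was turned clockwise about 1.6 rad until it came up at its stop, the driver is back upright in its wooden stand and released, and the job was handed in at about 27 s; I saw no contact with the other things on the bench.

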